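# Put the optics parts away in their trays

### The job

The optical set-up has been taken down and its parts lie mixed on the table. Put each kind back where it belongs: the two square filters flat in the square nests of the shallow tray, the two post holders upright in the deep bin, one to a compartment, and the loose table clamp flat in the empty long bay beside the clamp already stored there. Leave the mirror mount and the dropper bottle standing where they are.

Things in the scene. Friction and masses are not known exactly. Their poses are not given: they have to be found in the camera images.
- filter_a: Framed optical filter lying flat: square black frame 50 x 50 mm, 8 mm thick, with a dark round window in its top. Loose, on a blue bench mat 10 mm thick on which all five parts lie. Origin: centre of its underside; x and y along the square's sides, z up. It may turn by any quarter turn.
- filter_b: A second framed optical filter of the same shape (50 x 50 mm, 8 mm thick, lying flat), its round window amber. Same origin and axes. The two filters are one kind; either may go in either nest.
- clamp: Slotted table clamp, a flat light metal bar 26 mm wide (x) and 75 mm long (y) with rounded ends, 11 mm thick; a small knob in its slot rises to 17 mm. Loose, lying flat on the mat. Origin: centre of its underside. Not the similar clamp that already lies in the clamp tray.
- post_short: Post holder standing upright: light metal barrel 24 mm in diameter and 75 mm high, a 12 mm steel post sticking up out of it to 95 mm in all. Loose, on the mat, 0.16 kg. Origin on its underside; the axis of barrel and post stands 8 mm from the origin on the body's +y side; a black thumb screw sticks out sideways to -y (to y = -20 mm), 57 to 69 mm up. Its body x axis crosses the barrel clear of the screw.
- post_long: A second post holder standing upright: the same shape with a black barrel (24 mm in diameter, 75 mm high), post to 105 mm. Axis 8 mm from the origin on +y, thumb screw to -y, the same as post_short. The two are one kind; either may go in either compartment.
- filter_tray: Shallow plywood tray 150 mm (x) by 78 mm (y), fixed to the table, with two square nests of 66 x 66 mm side by side along x: nest centres at x = +36 and -36 mm, y = 0. Floor 9 mm above the table, rim and divider 6 mm wide, to 14 mm above the table; the rim is cut away 44 mm wide in the middle of each nest's two y sides, for the fingers; thin grey felt on the floors. Origin: centre of its underside.
- clamp_tray: Shallow plywood tray 104 mm (x) by 108 mm (y), fixed to the table, with two long bays of 94 mm (x) by 44 mm (y): the one at y = +27 mm already holds a clamp (fixed), the one at y = -27 mm, x = 0 is empty. Floor 9 mm above the table, rim to 14 mm; rim (5 mm wide) and divider (10 mm wide) are cut away 48 mm wide in the middle of the bays' long sides, for the fingers; thin grey felt on the floors. Origin: centre of its underside.
- post_bin: Deep plywood bin 138 mm (x) by 58 mm (y), 38 mm high, fixed to the table, with two square compartments of 48 x 48 mm, centres at x = +40 and -40 mm, y = 0, and between them a narrow trough with two black thumb knobs that stay there. Floor 9 mm above the table, walls 5 mm; thin grey felt on the floors. Origin: centre of its underside.
- mirror_mount: Bystander, loose: black mirror mount on a short post with a square foot, 51 x 52 mm, 106 mm high. Origin: centre of its underside.
- dropper_bottle: Bystander, loose: small brown dropper bottle, 32 mm in diameter, 105 mm high, on the mat. Origin: centre of its underside.
Things that resemble listed ones, but are neither listed nor needed, are in the scene too. What is shaped like the post_long but red or yellow is not meant.

How it is judged:
By the outcome, as a careful person would: the job done as asked, in the order asked, and still so for the second after the job is handed in, with the robot touching nothing.
It also fails if it takes over 120 s, if anything falls off the work surface, if the arm or the gripper's body presses on something with over 40 N, if the wrist force passes 120 N, or if a joint passes its speed limit or range.

### The arm

A 7-joint arm with a two-finger parallel gripper is mounted at the origin on a cart in front of the work surface, level with it; the furniture and walls round the work are solid. World frame = base frame: x ahead of the robot, y to its left, z up, the work surface at z = 0. Lengths are in mm, angles in degrees, forces in N, time in s.
With the tool pointing down it reaches from about 400 to 850 mm from the base axis. Payload 4.4 kg.
Tool frame: the origin (TCP) lies at the very end of the fingers, on their centre line; the grasp point (between the pads) lies 19 mm behind it; z points along the fingers, y is the direction in which the jaws open and shut (so a half turn about z gives the same grasp; the last joint's range is limited). The gripper opens to 94 mm and grips with 3 to 60 N. Pads are 16 mm wide; open, the fingers measure 119 mm over their backs; the gripper's body (75 mm by 177 mm) begins 78 mm behind the grasp point.
Start: joints at [-75.046, 36.005, 2.206, 86.941, -1.547, 57.084, -1.146], TCP at [208.635, 615.621, 205.478] pointing down, gripper open.
Joint ranges: [-175.42, 175.42], [-21.48, 121.26], [-71.46, 75.88], [10.55, 141.38], [-63.04, 243.04], [13.31, 113.54], [-168.57, 168.57]. Speed limits (degrees/s): [147.25, 147.25, 180, 180, 180, 180, 180].

### API

Orientations are given as a 3x3 rotation matrix whose columns are the frame's x, y, z axes.
In Python, from station import manip, eyes gives the robot as it stands. The module is installed in compiled form; this text tells all that it offers.
- The arm moves only by the tool carry_out, never from a script. Its argument "targets" is a list of rows, each a list of 3 entries, a list of its own where there are three numbers: the closure, from 0 (fully open) to 1 (shut), then the shift along the world's x, y, z in cm, then the turn, a rotation vector about the world's x, y, z in degrees. A call has 1 to 8 rows; each row is the pose to reach, as a shift and turn from the pose commanded when the call began; what a row does not reach only later rows make up. A row lasts 1/10 s, in which the tool goes at most 50 mm and 8.59 degrees, less where a joint would pass 70% of its speed; a pose out of reach is approached as far as the arm can. A call with a gripper value outside its range is refused whole. The fingers move at their own pace and stop on an object; "squeeze" is the grip in N (left out, the last holds). Time passes only in rows, so rows that repeat a pose let the fingers close. It gives the time, the measured TCP pose, the force and the opening at its end, in the units of the state.
- manip.read_state(): the state, without advancing time (a new reading comes with each control period).
- eyes.snapshot(name): name is "scene" or "top"; returns a dict with "color" (480x640x3 uint8, blue, green, red), "fx", "fy", "cx", "cy" (pixels), "rvec" (rotation vector, rad) and "tvec" (3), from world to camera coordinates, as OpenCV has them. Camera axes: x right, y down, z forward; pixel columns grow to the right and rows downward; lengths in mm; the calibration is good to about 2 mm. A picture is of the moment at which its call begins. There is no depth.
- manip.finish_job(): hands the job in, once; it reports no verdict.
The state is a dict: "time_s": time; "joint_pos": joint angles; "joint_velocities": joint speeds; "effort": joint torques, N m; "position": TCP position; "tool_rot": TCP orientation; "force": force on the tool from outside, world axes, zero at the start; "wrist_torque": the same for the moment, N m; "opening": finger opening in mm.
Only numpy, scipy, OpenCV 4.12 (cv2) and the standard library are available. Lean on these libraries where they do the work, as an engineer would, in place of code of your own. Each camera call takes 0.05 s, during which the arm holds its last target.

## Working session

There is one attempt and no reset: what is moved stays moved. The work goes in short steps, Python scripts to look and compute and a tool call to move; the robot and the scene stay as the last step left them, time stands still between calls to the robot, and variables do not carry over. Pictures are saved under pics/ and viewed, and the job is handed in when it is done.

Besides the shell and the picture viewer there is one more tool, called as name(argument=value, ...) on one line, values as JSON. carry_out: Moves the arm, as the interface text tells. Its arguments: {"type":"object","properties":{"targets":{"type":"array"},"squeeze":{"type":"number"}},"required":["targets"]}

```bash
mkdir -p pics; python3 - <<'E'
from station import manip, eyes
import cv2
s=manip.read_state()
for k in("time_s","joint_pos","position","tool_rot","force","opening"):print(k,s[k])
for n in("scene","top"):
    d=eyes.snapshot(n);cv2.imwrite(f"pics/{n}0.png",d["color"]);print(n,d["fx"],d["fy"],d["cx"],d["cy"],d["rvec"],d["tvec"])
E
```

```text
time_s 0.0
joint_pos [-75.04496177  36.0596671    2.20347581  86.99363793  -1.54610099
  57.0830655   -1.14606837]
position [208.44628788 614.98731431 204.55910258]
tool_rot [[-9.47067752e-01  3.21033280e-01 -5.53252570e-04]
 [ 3.21033753e-01  9.47066085e-01 -1.77755406e-03]
 [-4.66872652e-05 -1.86107688e-03 -9.99998267e-01]]
force [-0.35207777  0.43114916  0.2873853 ]
opening 93.85491165858319
scene 550.3292651274855 550.3292651274855 319.68501428843825 248.5134675496461 [ 0.97297338 -2.08375231  1.34305481] [ 440.90008347  182.81523352 1293.82499688]
top 489.15942047119785 489.15942047119785 320.65961142318315 242.74075649831502 [ 2.13535467 -2.09761394  0.21688155] [ 123.77102994  539.91040436 1373.74614042]
```

View pics/scene0.png

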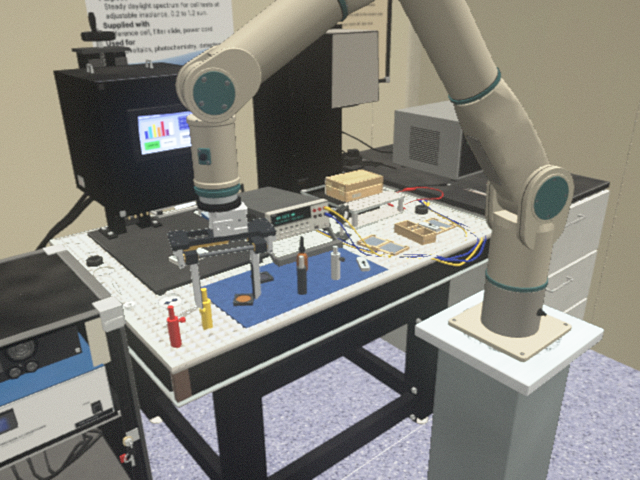

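View pics/top0.png

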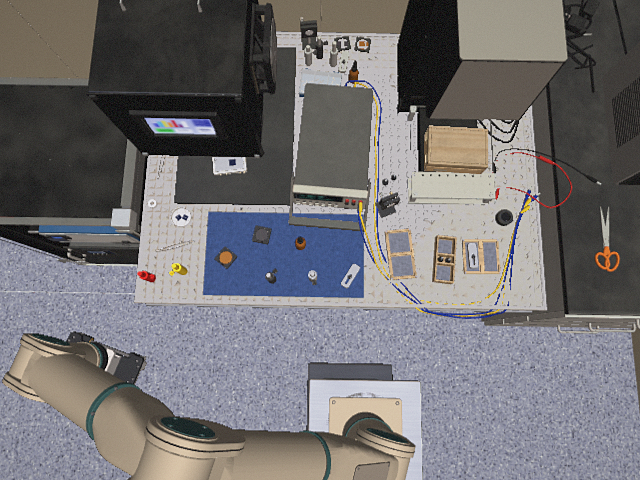

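```bash
cat > h.py <<'E'
import cv2,numpy as np
from station import manip,eyes
def cam(n):
    d=eyes.snapshot(n);d["K"]=np.array([[d["fx"],0,d["cx"]],[0,d["fy"],d["cy"]],[0,0,1.]]);d["R"]=cv2.Rodrigues(np.array(d["rvec"],float))[0];d["t"]=np.array(d["tvec"],float);return d
def back(d,px,z):
    r=d["R"].T@np.linalg.solve(d["K"],[px[0],px[1],1.]);c=-d["R"].T@d["t"];return c+r*(z-c[2])/r[2]
def proj(d,P):
    return cv2.projectPoints(np.array(P,float).reshape(-1,1,3),np.array(d["rvec"],float),d["t"],d["K"],None)[0].reshape(-1,2)
def crop(d,x0,y0,x1,y1,f,name,marks=(),grid=10):
    im=cv2.resize(d["color"][y0:y1,x0:x1],None,fx=f,fy=f,interpolation=cv2.INTER_CUBIC)
    for x in range((x0//grid+1)*grid,x1,grid):
        cv2.line(im,(int((x-x0+.5)*f),0),(int((x-x0+.5)*f),5),(0,255,0),1);cv2.putText(im,str(x),(int((x-x0+.5)*f)-10,15),0,.35,(0,255,0),1)
    for y in range((y0//grid+1)*grid,y1,grid):
        cv2.line(im,(0,int((y-y0+.5)*f)),(5,int((y-y0+.5)*f)),(0,255,0),1);cv2.putText(im,str(y),(7,int((y-y0+.5)*f)+4),0,.35,(0,255,0),1)
    for (u,v) in marks: cv2.circle(im,(int((u-x0+.5)*f),int((v-y0+.5)*f)),2,(0,0,255),-1)
    cv2.imwrite(f"pics/{name}.png",im)
E
python3 - <<'E'
from h import *
d=cam("top");crop(d,200,200,365,300,4.8,"t1");crop(d,370,170,530,290,4.9,"t2")
print(-d["R"].T@d["t"])
for p in[(206,212),(364,298),(225,257),(262,234),(400,253),(444,259),(480,256)]:print(p,back(d,p,10).round())
e=cam("scene");print(-e["R"].T@e["t"]);crop(e,150,220,400,350,3.2,"s1",grid=20);crop(e,320,170,480,290,4.9,"s2",grid=20)
E
```

```text
[ 251.74163289  134.6738788  1453.44076851]
(206, 212) [636. 484.  10.]
(364, 298) [383.   3.  10.]
(225, 257) [498. 419.  10.]
(262, 234) [570. 311.  10.]
(400, 253) [ 520. -105.   10.]
(444, 259) [ 504. -237.   10.]
(480, 256) [ 515. -345.   10.]
[-579.53694613 1037.41135427  699.79427395]
```

View pics/t1.png

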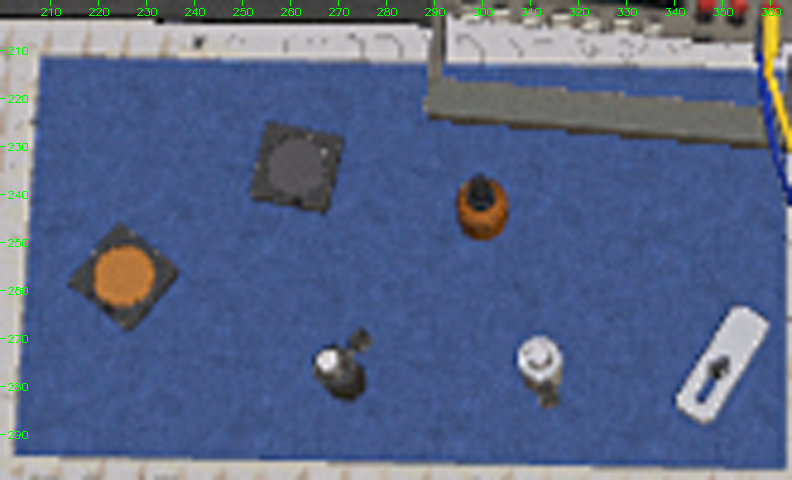

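View pics/t2.png

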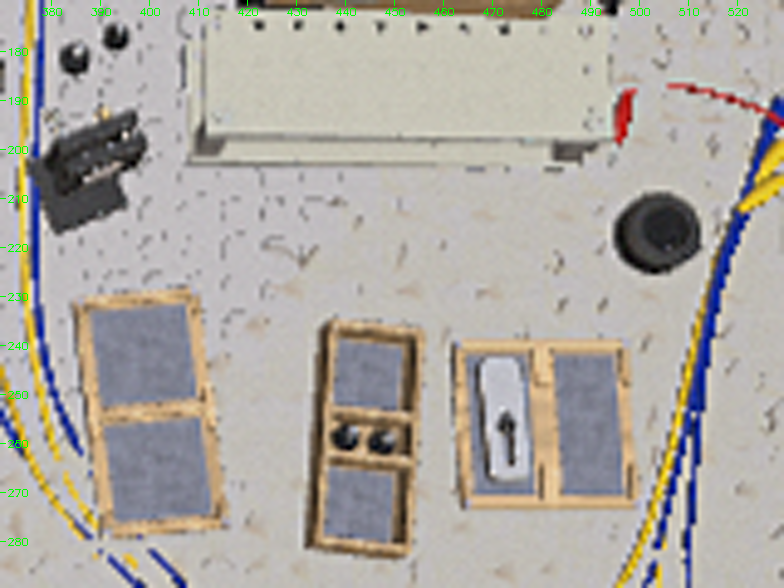

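View pics/s1.png

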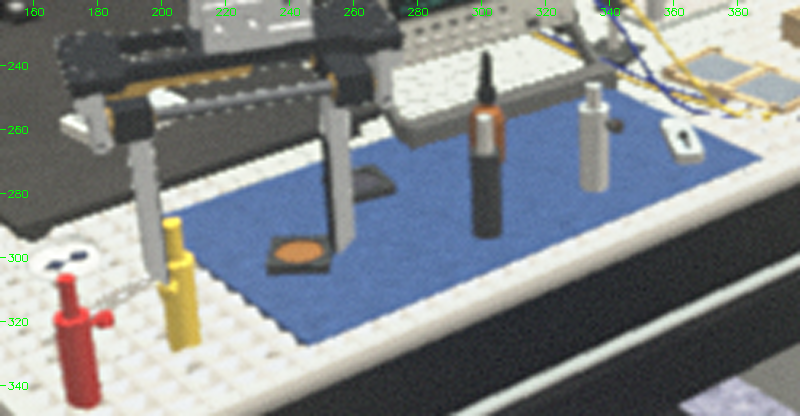

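View pics/s2.png

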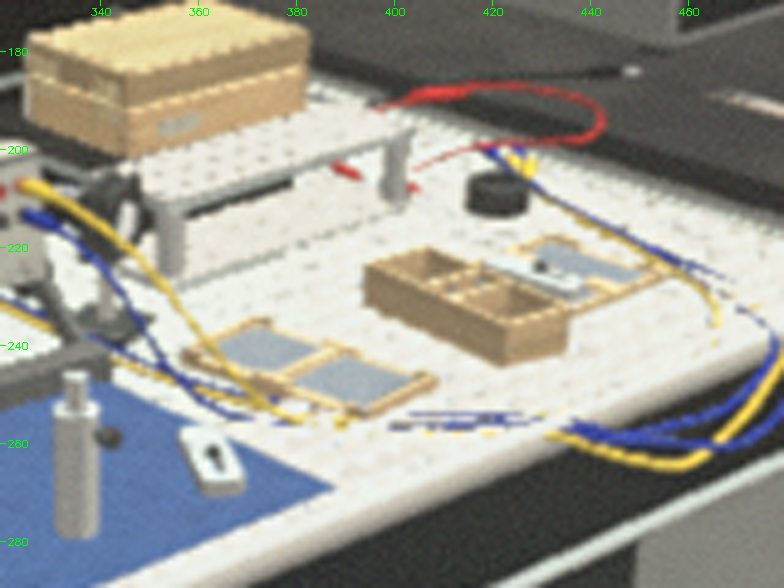

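```bash
cat > fit.py <<'E'
from h import *
from scipy.optimize import least_squares
def fit(d,model,pix,x0):
    # model body pts Nx3 -> pix ; pose x,y,th(deg)
    model=np.array(model,float);pix=np.array(pix,float)
    def tr(p):
        c,s=np.cos(np.radians(p[2])),np.sin(np.radians(p[2]))
        return model@np.array([[c,-s,0],[s,c,0],[0,0,1]]).T+[p[0],p[1],0]
    r=least_squares(lambda p:(proj(d,tr(p))-pix).ravel(),x0)
    return r.x,np.abs(r.fun).max(),np.sqrt((r.fun**2).mean()),proj(d,tr(r.x))
def cp(l,x0,y0,f):return [(u/f-.5+x0,v/f-.5+y0) for u,v in l]
def box(hx,hy,z):return [(hx,hy,z),(-hx,hy,z),(-hx,-hy,z),(hx,-hy,z)]
E
python3 - <<'E'
from fit import *
d=cam("top")
# image TL approx: far(+x world), left(+y world)
T2=(370,170,4.9);T1=(200,200,4.8)
# filter tray: long axis x body ~ along world x. order: (+,+),(-,+),(-,-),(+,-)
o=[]
p=cp([(77,303),(103,537),(226,525),(196,288)],*T2)
r=fit(d,box(75,39,14),p,[520,-105,0]);print("ftray",r[:3]);o+=list(r[3])
p=cp([(325,322),(306,548),(408,556),(424,328)],*T2)
r=fit(d,box(69,29,38),p,[504,-237,0]);print("bin",r[:3]);o+=list(r[3])
p=cp([(453,343),(464,508),(636,503),(623,341)],*T2)
r=fit(d,box(52,54,14),p,[515,-345,0]);print("ctray",r[:3]);o+=list(r[3])
crop(d,370,170,530,290,4.9,"t3",o)
o=[]
p=cp([(264,121),(250,200),(325,213),(343,137)],*T1)
r=fit(d,box(25,25,18),p,[570,311,0]);print("fa",r[:3]);o+=list(r[3])
p=cp([(121,223),(68,285),(128,330),(179,272)],*T1)
r=fit(d,box(25,25,18),p,[498,419,30]);print("fb",r[:3]);o+=list(r[3])
crop(d,200,200,365,300,4.8,"t4",o)
E
```

```text
ftray (array([ 517.13407397, -105.16280387,    6.14788139]), np.float64(0.9725682940037075), np.float64(0.623121365130037))
bin (array([ 499.52801601, -230.12867605,   -5.74791086]), np.float64(0.6757857379965913), np.float64(0.46319642592154586))
ctray (array([ 514.58695269, -345.49729535,    1.83768261]), np.float64(0.7493111639129779), np.float64(0.5318877970071094))
fa (array([567.26606024, 312.77935573,  -9.44298832]), np.float64(0.40788739702492194), np.float64(0.23386121096207876))
fb (array([495.71343763, 416.06918404, -37.60796754]), np.float64(0.7319883471571984), np.float64(0.3530810191874035))
```

View pics/t3.png

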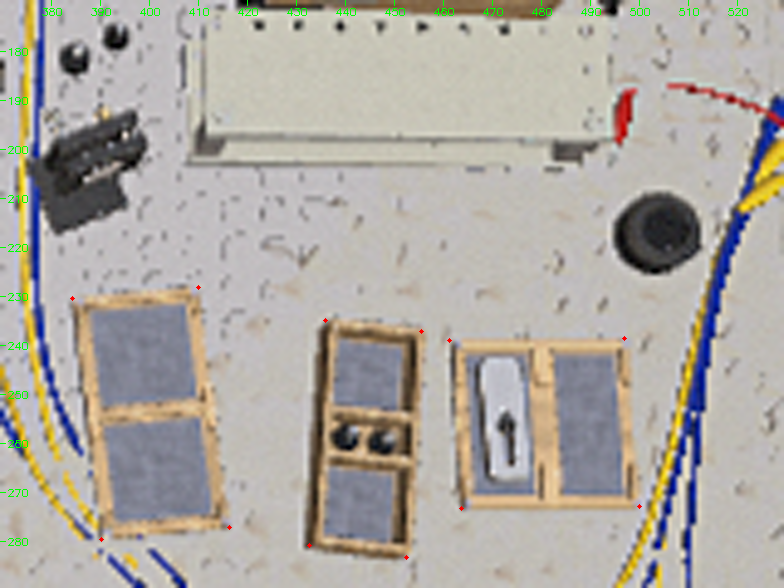

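View pics/t4.png

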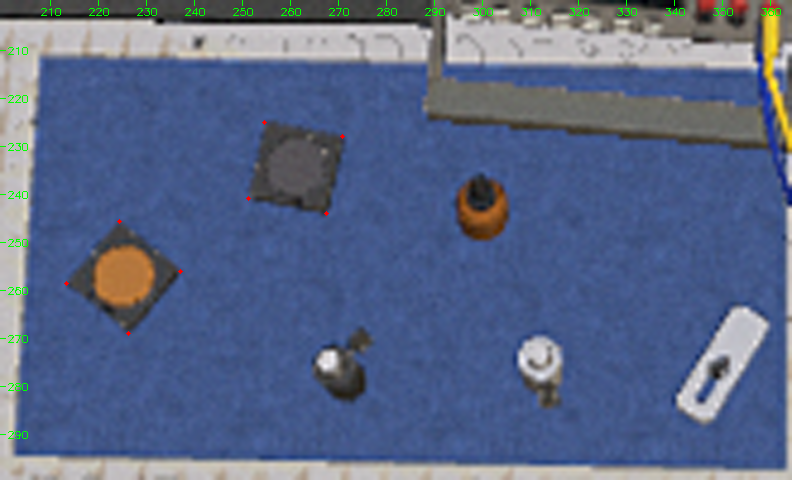

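```bash
python3 - <<'E'
from fit import *
d=cam("top");e=cam("scene")
crop(d,255,225,335,285,10,"t5");crop(e,280,230,350,300,8,"s5");crop(d,335,258,367,292,18,"t6",grid=5);crop(d,368,185,408,222,16,"t7",grid=5)
E
```

```text
(no output)
```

View pics/t5.png

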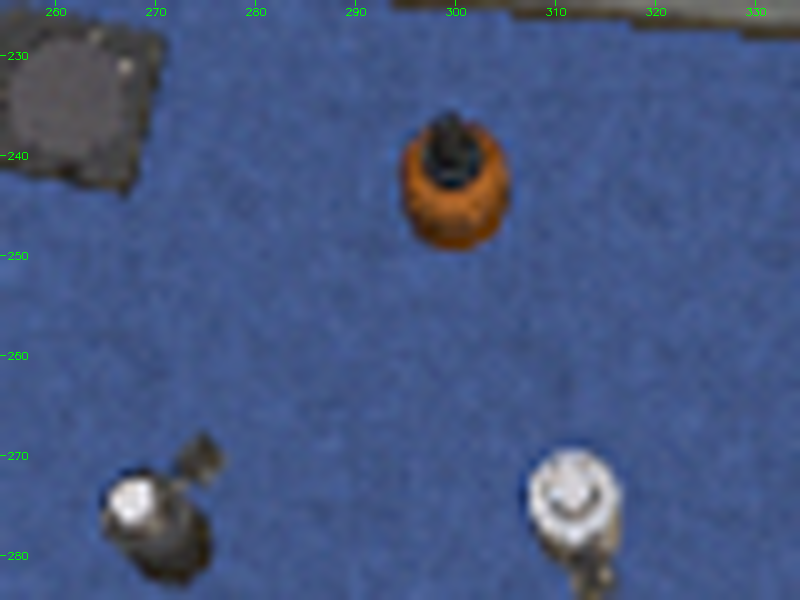

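View pics/s5.png

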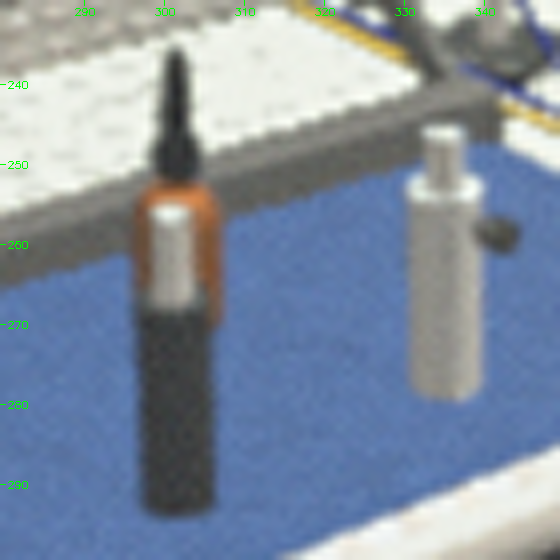

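View pics/t6.png

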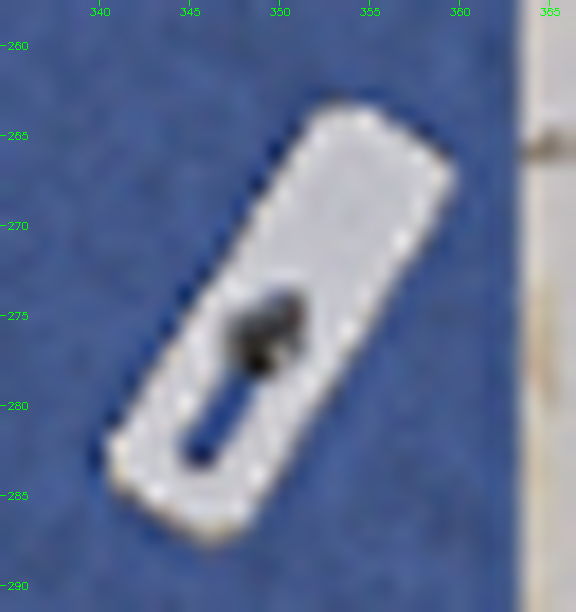

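View pics/t7.png

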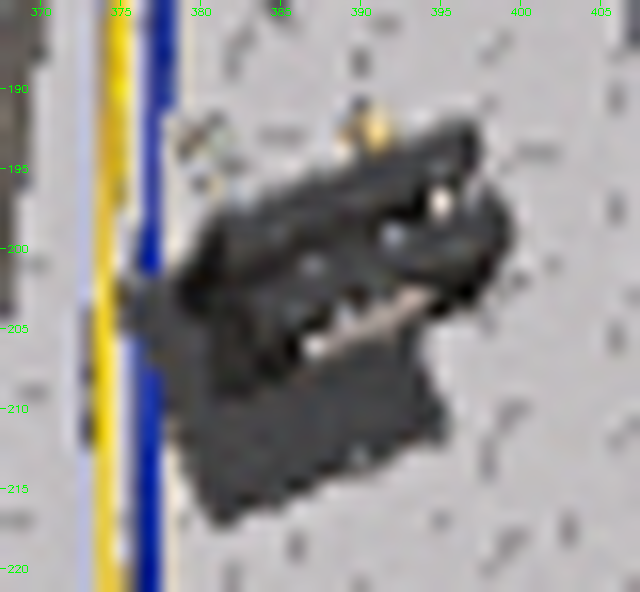

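```bash
python3 - <<'E'
from fit import *
d=cam("top");e=cam("scene")
T5=(255,225,10);S5=(280,230,8)
for n,tip,zt,bt,scr,st,sb in[("long",(131,500),115,None,(203,457),(172,210),(177,503)),("short",(571,492),105,(573,497),(597,578),(446,132),(446,388))]:
    a=back(d,cp([tip],*T5)[0],zt);print(n,"tip top",a.round(1))
    print(" tip scene",back(e,cp([st],*S5)[0],zt).round(1)," base scene",back(e,cp([sb],*S5)[0],10).round(1))
    s=back(d,cp([scr],*T5)[0],73);v=(s-a)[:2];print(" screw",s.round(1),"dist",np.hypot(*v).round(1),"ang",np.degrees(np.arctan2(v[1],v[0])).round(1))
s=back(e,cp([(500,233)],*S5)[0],73);print("short screw scene",s.round(1))
b=back(d,cp([(455,118)],*T5)[0],115);print("bottle tip",b.round(1)); print("bottle tip scene",back(e,cp([(176,50)],*S5)[0],115).round(1))
T6=(335,258,18)
q=[back(d,p,21) for p in cp([(310,110),(108,440),(245,530),(455,175)],*T6)]
m=np.mean(q,0);print("clamp",m.round(1));
for i,j in((0,1),(3,2),(0,3),(1,2)):
    v=(q[i]-q[j])[:2];print(np.hypot(*v).round(1),np.degrees(np.arctan2(v[1],v[0])).round(1))
T7=(368,185,16)
for p,z in[((215,525),5),((445,435),5),((515,225),106),((180,300),106),((470,125),106)]:print("mm",back(d,cp([p],*T7)[0],z).round())
for p,z in[((206,215),0),((495,189),0),((298,202),0),((345,228),0),((410,198),60),((290,228),20)]:print(p,back(d,p,z).round())
E
```

```text
long tip top [433.3 278.  115. ]
 tip scene [432.6 274.4 115. ]  base scene [432.7 275.8  10. ]
 screw [451.6 262.5  73. ] dist 24.0 ang -40.1
short tip top [439.  157.1 105. ]
 tip scene [438.9 154.  105. ]  base scene [437.4 155.5  10. ]
 screw [419.1 149.7  73. ] dist 21.3 ang -159.8
short screw scene [418.5 147.8  73. ]
bottle tip [542.6 191.6 115. ]
bottle tip scene [535.6 193.1 115. ]
clamp [449.2  45.   21. ]
64.2 -30.7
68.3 -30.0
26.1 66.5
26.7 57.5
mm [630. -49.   5.]
mm [649. -94.   5.]
mm [660. -91. 106.]
mm [645. -31. 106.]
mm [679. -83. 106.]
(206, 215) [629. 486.   0.]
(495, 189) [ 729. -405.    0.]
(298, 202) [676. 205.   0.]
(345, 228) [596.  60.   0.]
(410, 198) [ 677. -129.   60.]
(290, 228) [588. 226.  20.]
```

carry_out(targets=[[0.2,[28.7,-20.0,-10.5],[0,0,-18.9]],[0.2,[28.7,-20.0,-10.5],[0,0,-18.9]],[0.2,[28.7,-20.0,-10.5],[0,0,-18.9]],[0.2,[28.7,-20.0,-10.5],[0,0,-18.9]],[0.2,[28.7,-20.0,-10.5],[0,0,-18.9]],[0.2,[28.7,-20.0,-10.5],[0,0,-18.9]],[0.2,[28.7,-20.0,-10.5],[0,0,-18.9]],[0.2,[28.7,-20.0,-10.5],[0,0,-18.9]]], squeeze=25)

```text
time_s: 1.25
position: [501.0, 409.1, 99.1]
tool_rot: [[-0.787, 0.617, 0.002], [0.617, 0.787, -0.005], [-0.004, -0.002, -1.0]]
force: [0.7, -0.6, 0.7]
opening: 75.4
```

```bash
python3 - <<'E'
from fit import *
d=cam("top");d=cam("top");d=cam("top")
s=manip.read_state();print(s["time_s"],s["position"],s["joint_velocities"].round(1) if hasattr(s["joint_velocities"],"round") else s["joint_velocities"])
crop(d,190,190,300,290,7,"a1");e=cam("scene");crop(e,170,210,330,330,5,"a1s",grid=20)
E
```

```text
1.4 [495.66916294 415.33820419 100.22305754] [-2.9 -1.  -2.3  0.1 -0.5  0.2 -0.3]
```

View pics/a1s.png

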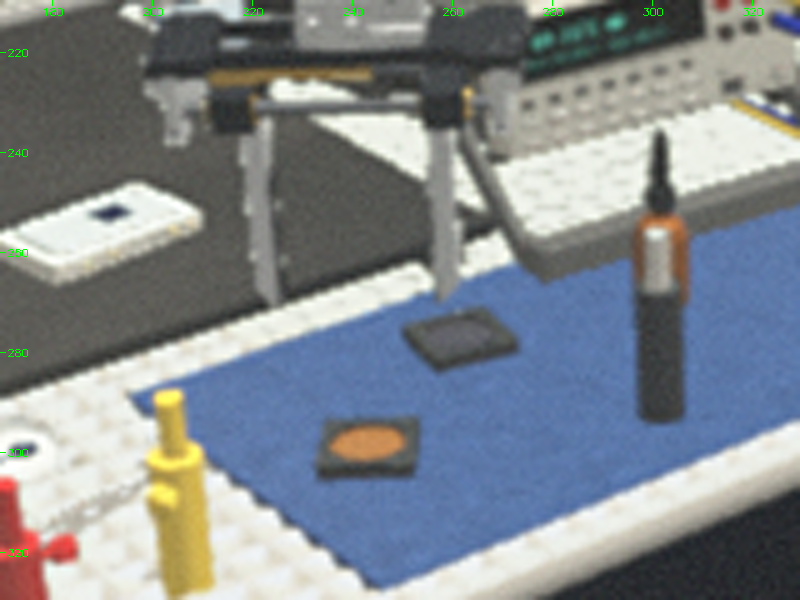

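```bash
python3 - <<'E'
from fit import *
e=cam("scene");S=(170,210,5)
for n,l in(("b",[(328,417),(419,420),(417,464),(317,464)]),("a",[(402,322),(488,307),(518,346),(438,358)])):
    q=np.array([back(e,p,18) for p in cp(l,*S)]);print(n,q.mean(0).round(1),[np.degrees(np.arctan2(*(q[(i+1)%4]-q[i])[1::-1])).round(0) for i in range(4)],[np.hypot(*(q[(i+1)%4]-q[i])[:2]).round(0) for i in range(4)])
E
```

```text
b [495.3 413.7  18. ] [np.float64(-135.0), np.float64(146.0), np.float64(49.0), np.float64(-38.0)] [np.float64(48.0), np.float64(46.0), np.float64(50.0), np.float64(49.0)]
a [565.9 310.4  18. ] [np.float64(-109.0), np.float64(164.0), np.float64(68.0), np.float64(-10.0)] [np.float64(49.0), np.float64(52.0), np.float64(44.0), np.float64(50.0)]
```

carry_out(targets=[[0.2,[0,0,-3],[0,0,0]],[0.2,[0,0,-6],[0,0,0]],[0.2,[0,0,-8],[0,0,0]],[0.2,[0,0,-8.8],[0,0,0]],[0.2,[0,0,-8.8],[0,0,0]],[0.6,[0,0,-8.8],[0,0,0]],[0.6,[0,0,-8.8],[0,0,0]],[0.6,[0,0,-8.8],[0,0,0]]])

```text
time_s: 2.3
position: [496.2, 416.2, 13.7]
tool_rot: [[-0.792, 0.61, 0.001], [0.61, 0.792, 0.001], [-0.0, 0.002, -1.0]]
force: [-0.9, -0.1, -0.1]
opening: 54.8
```

carry_out(targets=[[0.55,[0,0,-0.12],[0,0,0]],[1,[0,0,-0.12],[0,0,0]],[1,[0,0,-0.12],[0,0,0]],[1,[0,0,-0.12],[0,0,0]],[1,[0,0,-0.12],[0,0,0]],[1,[0,0,1],[0,0,0]],[1,[0,0,4],[0,0,0]],[1,[0,0,8],[0,0,0]]])

```text
time_s: 3.1
position: [494.4, 414.5, 92.1]
tool_rot: [[-0.792, 0.611, -0.003], [0.611, 0.792, -0.003], [0.001, -0.004, -1.0]]
force: [0.6, 0.7, -0.7]
opening: 49.7
```

carry_out(targets=[[1,[0,-1,4],[0,0,5]],[1,[0.4,-4,6],[0,0,10]],[1,[0.9,-8,6],[0,0,15]],[1,[1.4,-12.8,6],[0,0,20]],[1,[1.9,-17.6,6],[0,0,25]],[1,[2.5,-22.5,6],[0,0,30]],[1,[3,-27.4,6],[0,0,35]],[1,[3.5,-32.3,6],[0,0,40]]])

```text
time_s: 3.9
position: [530.8, 90.5, 153.2]
tool_rot: [[-0.999, -0.045, 0.001], [-0.045, 0.999, -0.0], [-0.001, -0.0, -1.0]]
force: [1.4, -1.3, -1.6]
opening: 49.8
```

carry_out(targets=[[1,[0.5,-4.8,0],[0,0,3.7]],[1,[1,-9.6,0],[0,0,3.7]],[1,[1.5,-14,-1],[0,0,3.7]],[1,[2,-17,-3],[0,0,3.7]],[1,[2.2,-18.8,-5],[0,0,3.7]],[1,[2.2,-19.4,-7],[0,0,3.7]],[1,[2.2,-19.4,-9],[0,0,3.7]],[1,[2.2,-19.4,-10],[0,0,3.7]]])

```text
time_s: 4.7
position: [551.7, -102.0, 51.5]
tool_rot: [[-0.995, -0.105, -0.002], [-0.105, 0.995, -0.0], [0.002, 0.0, -1.0]]
force: [0.2, 1.2, 0.1]
opening: 49.7
```

```bash
python3 - <<'E'
from fit import *
d=cam("top");d=cam("top")
s=manip.read_state();print(s["time_s"],s["position"],s["opening"],s["force"])
crop(d,360,180,460,290,5.4,"b1");e=cam("scene");crop(e,320,170,460,280,5.6,"b1s",grid=20)
E
```

```text
4.8 [ 551.75939059 -101.15945929   51.70024005] 49.93747614357134 [-0.29544825 -0.27411017  1.2061832 ]
```

View pics/b1.png

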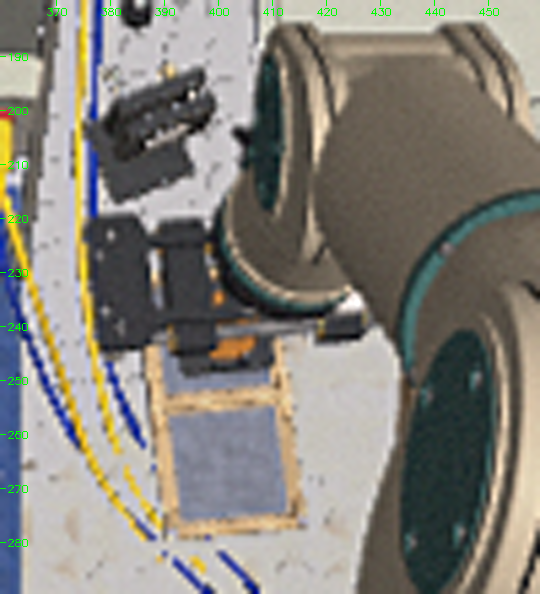

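View pics/b1s.png

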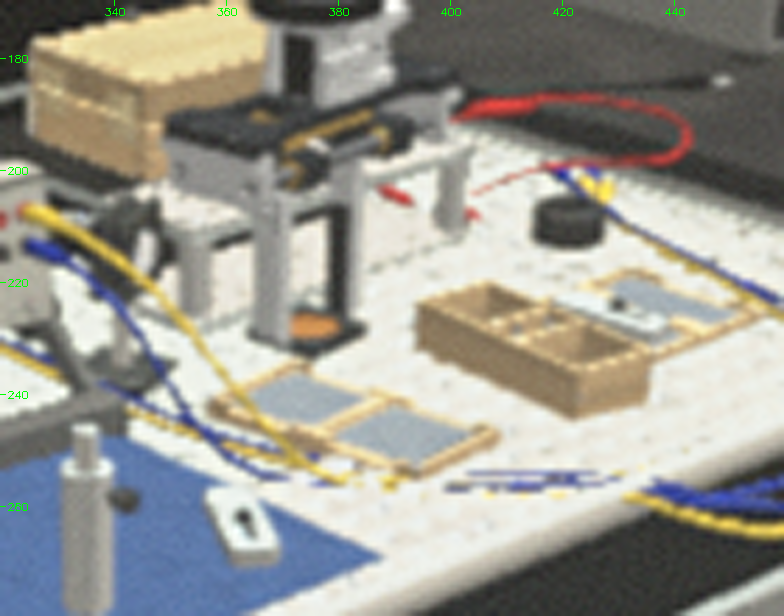

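carry_out(targets=[[1,[0,0,-2],[0,0,0]],[1,[0,0,-3.2],[0,0,0]],[1,[0,0,-3.7],[0,0,0]],[1,[0,0,-4.0],[0,0,0]],[1,[0,0,-4.1],[0,0,0]],[1,[0,0,-4.1],[0,0,0]]])

```text
time_s: 5.45
position: [553.0, -101.3, 12.0]
tool_rot: [[-0.994, -0.106, 0.001], [-0.106, 0.994, -0.0], [-0.001, -0.0, -1.0]]
force: [0.7, -0.1, 0.1]
opening: 49.6
```

```bash
python3 - <<'E'
from fit import *
s=manip.read_state();print(s["time_s"],s["position"],s["opening"],s["force"])
e=cam("scene");crop(e,340,200,440,270,8,"b2s",grid=20)
E
```

```text
5.45 [ 553.01612416 -101.32378008   12.00063569] 49.557822177557185 [ 0.71189719 -0.05538106  0.14433606]
```

View pics/b2s.png

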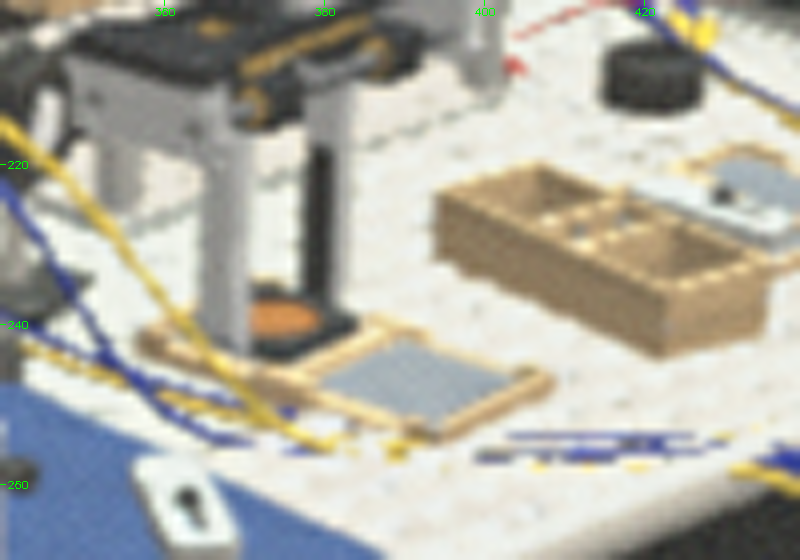

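carry_out(targets=[[1,[0,0,-0.1],[0,0,0]],[1,[0,0,-0.1],[0,0,0]],[0.3,[0,0,-0.1],[0,0,0]],[0.3,[0,0,-0.1],[0,0,0]],[0.3,[0,0,-0.1],[0,0,0]],[0.3,[0,0,2],[0,0,0]],[0.3,[0,0,6],[0,0,0]],[0.3,[0,0,11],[0,0,0]]])

```text
time_s: 6.3
position: [551.0, -101.1, 121.0]
tool_rot: [[-0.994, -0.106, -0.004], [-0.106, 0.994, 0.001], [0.004, 0.001, -1.0]]
force: [1.8, 0.4, 0.4]
opening: 65.7
```

carry_out(targets=[[0.2,[0.1,3,2.5],[0,0,-3]],[0.2,[0.3,7.5,2.5],[0,0,-6]],[0.2,[0.5,12.4,2.5],[0,0,-9]],[0.2,[0.6,17.3,2.5],[0,0,-12]],[0.2,[0.8,22.2,2.5],[0,0,-15]],[0.2,[1,27.1,2.5],[0,0,-15.5]],[0.2,[1.2,32,2.5],[0,0,-15.5]],[0.2,[1.4,36.8,2.5],[0,0,-15.5]]])

```text
time_s: 7.1
position: [566.3, 268.7, 146.3]
tool_rot: [[-0.987, 0.163, -0.0], [0.163, 0.987, -0.0], [0.0, -0.0, -1.0]]
force: [0.9, 0.7, 0.8]
opening: 75.2
```

carry_out(targets=[[0.2,[0,3.4,-1],[0,0,0]],[0.2,[0,4.5,-3],[0,0,0]],[0.2,[0,4.5,-6.5],[0,0,0]],[0.2,[0,4.5,-9.5],[0,0,0]],[0.2,[0,4.5,-11.5],[0,0,0]],[0.2,[0,4.5,-12.5],[0,0,0]]])

```text
time_s: 7.7
position: [565.2, 310.8, 19.0]
tool_rot: [[-0.987, 0.164, -0.003], [0.164, 0.987, -0.002], [0.003, -0.002, -1.0]]
force: [0.4, 0.4, 0.0]
opening: 75.1
```

```bash
python3 - <<'E'
from fit import *
d=cam("top")
crop(d,370,220,420,285,8,"b3")
e=cam("scene");s=manip.read_state();print(s["time_s"],s["position"],s["opening"],s["force"]);crop(e,200,220,320,310,6.5,"b3s",grid=20)
E
```

```text
7.8 [565.64237094 311.02740014  20.00582162] 75.52592940200525 [0.24330687 0.70262871 0.73938833]
```

View pics/b3.png

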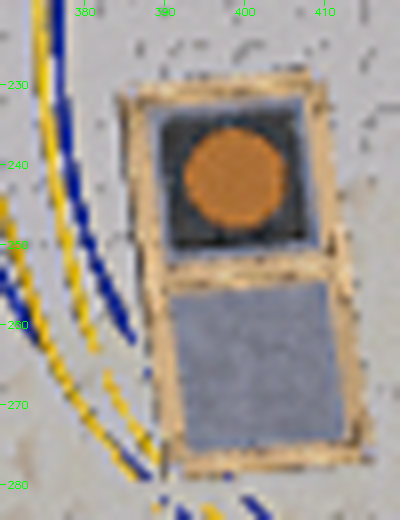

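View pics/b3s.png

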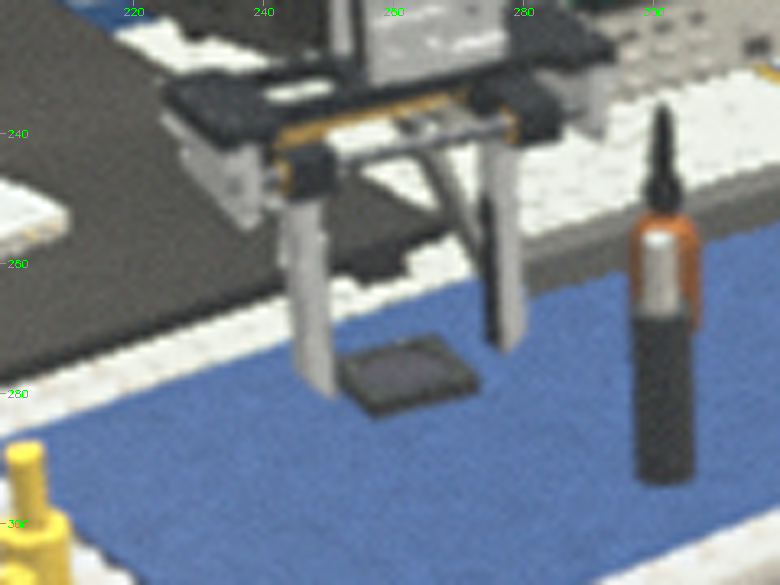

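carry_out(targets=[[0.2,[0,0,-0.7],[0,0,0]],[0.2,[0,0,-1.0],[0,0,0]],[0.6,[0,0,-1.0],[0,0,0]],[1,[0,0,-1.0],[0,0,0]],[1,[0,0,-1.0],[0,0,0]],[1,[0,0,-1.0],[0,0,0]],[1,[0,0,-1.0],[0,0,0]],[1,[0,0,-1.0],[0,0,0]]])

```text
time_s: 8.6
position: [566.9, 311.9, 12.0]
tool_rot: [[-0.987, 0.164, 0.001], [0.164, 0.987, 0.0], [-0.001, 0.001, -1.0]]
force: [1.1, -0.3, 3.2]
opening: 49.5
```

carry_out(targets=[[1,[0,0,3],[0,0,0]],[1,[0,0,7.5],[0,0,2]],[1,[-0.2,-1,12],[0,0,4]],[1,[-0.9,-4.5,14],[0,0,7]],[1,[-1.9,-9.2,14],[0,0,10]],[1,[-2.9,-14,14],[0,0,13]],[1,[-3.8,-18.9,14],[0,0,15.5]],[1,[-4.8,-23.8,14],[0,0,15.5]]])

```text
time_s: 9.4
position: [518.0, 71.7, 151.5]
tool_rot: [[-0.994, -0.107, 0.0], [-0.107, 0.994, -0.0], [-0.0, -0.0, -1.0]]
force: [1.0, -0.5, -0.7]
opening: 49.2
```

carry_out(targets=[[1,[-1,-4.8,0],[0,0,0]],[1,[-1.9,-9.6,0],[0,0,0]],[1,[-2.8,-14,-0.5],[0,0,0]],[1,[-3.5,-17,-2.5],[0,0,0]],[1,[-3.8,-18.3,-5],[0,0,0]],[1,[-3.8,-18.3,-8],[0,0,0]],[1,[-3.8,-18.3,-9.5],[0,0,0]],[1,[-3.8,-18.3,-9.5],[0,0,0]]])

```text
time_s: 10.2
position: [478.8, -109.3, 54.6]
tool_rot: [[-0.994, -0.106, -0.004], [-0.106, 0.994, 0.001], [0.004, 0.001, -1.0]]
force: [-0.2, 0.7, 0.1]
opening: 49.5
```

```bash
python3 - <<'E'
from fit import *
d=cam("top");e=cam("scene")
s=manip.read_state();print(s["time_s"],s["position"],s["opening"],s["force"])
crop(d,355,200,425,290,6.6,"c1");crop(e,320,195,440,275,6.6,"c1s",grid=10)
# project finger outer tip when at nest
import numpy as np
E
```

```text
10.3 [ 480.6940383  -109.24433337   56.60564826] 49.437949847284806 [ 0.31186254 -0.35160144 -0.35888836]
```

View pics/c1.png

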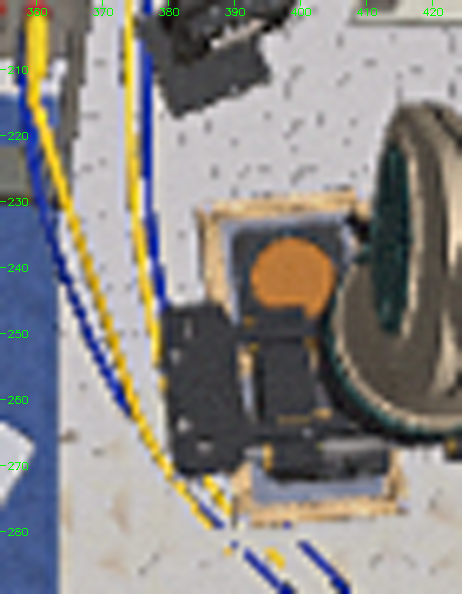

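View pics/c1s.png

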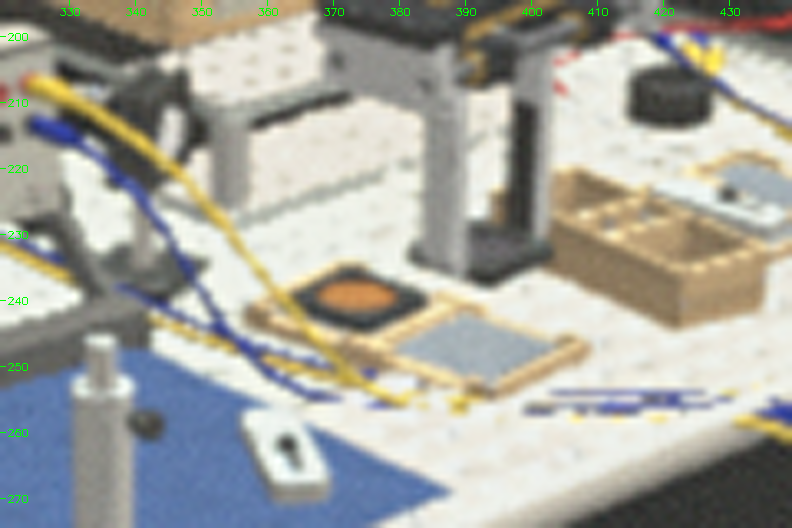

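```bash
python3 - <<'E'
from fit import *
d=cam("top");e=cam("scene")
for p in [(355,227),(363,240),(372,251)]:
    for z in (0,10,20,40,60,80,100):
        P=back(e,p,z);print(p,z,P.round()[:2],proj(d,P).round(1))
E
```

```text
(355, 227) 0 [ 696. -158.] [[415.6 197.9]]
(355, 227) 10 [ 677. -141.] [[410.8 202.5]]
(355, 227) 20 [ 659. -124.] [[405.9 207.3]]
(355, 227) 40 [623. -90.] [[395.9 217.1]]
(355, 227) 60 [586. -55.] [[385.4 227.2]]
(355, 227) 80 [550. -21.] [[374.6 237.7]]
(355, 227) 100 [513.  13.] [[363.3 248.7]]
(363, 240) 0 [ 596. -101.] [[397.6 228.9]]
(363, 240) 10 [579. -84.] [[392.8 233.5]]
(363, 240) 20 [563. -68.] [[388.  238.1]]
(363, 240) 40 [529. -36.] [[378.  247.6]]
(363, 240) 60 [495.  -3.] [[367.6 257.5]]
(363, 240) 80 [462.  29.] [[356.9 267.8]]
(363, 240) 100 [428.  62.] [[345.7 278.5]]
(372, 251) 0 [516. -62.] [[385.2 254.7]]
(372, 251) 10 [500. -46.] [[380.4 259.1]]
(372, 251) 20 [484. -31.] [[375.6 263.7]]
(372, 251) 40 [453.   1.] [[365.7 273. ]]
(372, 251) 60 [422.  32.] [[355.4 282.7]]
(372, 251) 80 [390.  64.] [[344.7 292.7]]
(372, 251) 100 [359.  95.] [[333.5 303.2]]
```

carry_out(targets=[[1,[0,0,-2],[0,0,0]],[1,[0,0,-3.4],[0,0,0]],[1,[0,0,-4.1],[0,0,0]],[1,[0,0,-4.4],[0,0,0]],[1,[0,0,-4.6],[0,0,0]],[1,[0,0,-4.6],[0,0,0]],[1,[0,0,-4.6],[0,0,0]]])

```text
time_s: 11.1
position: [481.0, -109.5, 11.0]
tool_rot: [[-0.994, -0.106, 0.001], [-0.106, 0.994, -0.0], [-0.001, -0.0, -1.0]]
force: [0.2, -0.1, 0.0]
opening: 49.7
```

carry_out(targets=[[0.36,[0,0,0],[0,0,0]],[0.36,[0,0,0],[0,0,0]],[0.36,[0,0,0],[0,0,0]],[0.36,[0,0,2],[0,0,0]],[0.36,[0,0,6],[0,0,0]],[0.36,[0,0,11],[0,0,0]]])

```text
time_s: 11.7
position: [479.1, -109.0, 120.4]
tool_rot: [[-0.994, -0.106, -0.004], [-0.106, 0.994, 0.001], [0.004, 0.001, -1.0]]
force: [2.1, -0.4, 0.3]
opening: 60.0
```

carry_out(targets=[[0.36,[-0.5,3,1],[0,0,3]],[0.36,[-1.2,7.8,1.5],[0,0,6]],[0.36,[-2,12.7,1.5],[0,0,9]],[0.36,[-2.8,17.6,1.5],[0,0,12]],[0.36,[-3.5,22,1.5],[0,0,13.9]],[0.36,[-4,25,1.5],[0,0,13.9]],[0.36,[-4.2,26.5,1.5],[0,0,13.9]],[0.36,[-4.2,26.5,1.5],[0,0,13.9]]])

```text
time_s: 12.5
position: [438.1, 158.3, 135.6]
tool_rot: [[-0.938, -0.346, 0.0], [-0.346, 0.938, 0.001], [-0.001, 0.001, -1.0]]
force: [-0.2, -0.1, 0.4]
opening: 60.2
```

```bash
python3 - <<'E'
from fit import *
d=cam("top");e=cam("scene")
s=manip.read_state();print(s["time_s"],s["position"],s["opening"],s["force"])
crop(d,375,220,425,285,8,"c2");crop(e,270,190,390,300,6,"c2s",grid=10)
E
```

```text
12.6 [438.52599313 154.89606104 135.4194872 ] 60.28259149864306 [0.12661278 0.02512137 0.90075597]
```

View pics/c2.png

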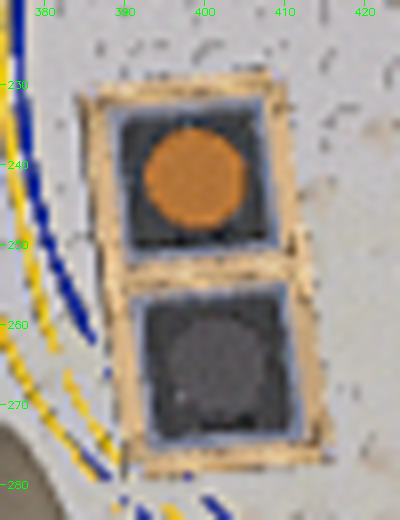

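View pics/c2s.png

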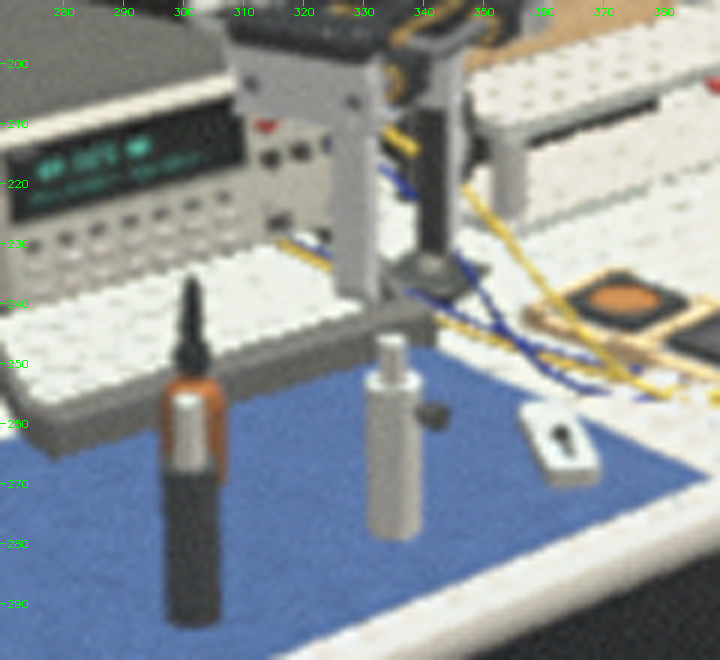

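carry_out(targets=[[0.36,[0,0,-3],[0,0,0]],[0.36,[0,0,-6],[0,0,0]],[0.36,[0,0,-8],[0,0,0]],[0.36,[0,0,-8.6],[0,0,0]],[0.36,[0,0,-8.6],[0,0,0]]], squeeze=20)

```text
time_s: 13.1
position: [438.4, 154.2, 49.0]
tool_rot: [[-0.94, -0.34, -0.002], [-0.34, 0.94, -0.001], [0.002, -0.001, -1.0]]
force: [-0.4, -0.4, -0.5]
opening: 60.0
```

```bash
python3 - <<'E'
from fit import *
e=cam("scene")
s=manip.read_state();print(s["time_s"],s["position"],s["opening"],s["force"])
crop(e,290,190,390,300,6,"c3s",grid=10)
E
```

```text
13.15 [438.95822662 154.68410449  49.69247959] 59.802126575904154 [0.29539341 0.24576908 0.32070826]
```

View pics/c3s.png

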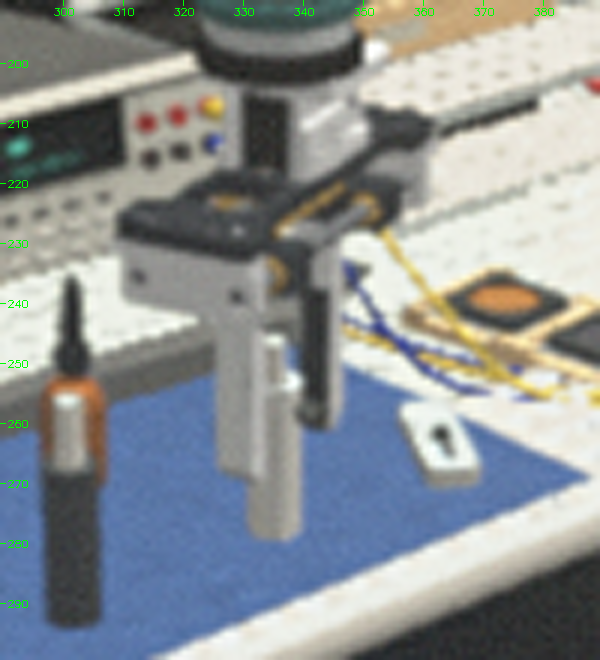

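carry_out(targets=[[0.6,[0,0,0],[0,0,0]],[1,[0,0,0],[0,0,0]],[1,[0,0,0],[0,0,0]],[1,[0,0,0],[0,0,0]],[1,[0,0,0],[0,0,0]],[1,[0,0,0],[0,0,0]]], squeeze=30)

```text
time_s: 13.75
position: [438.8, 155.7, 49.7]
tool_rot: [[-0.94, -0.342, 0.0], [-0.342, 0.94, 0.0], [-0.0, -0.0, -1.0]]
force: [-0.3, -0.0, 2.8]
opening: 24.4
```

carry_out(targets=[[1,[0,0,3],[0,0,0]],[1,[0,0,7],[0,0,0]],[1,[0.4,-2,10],[0,0,-5]],[1,[1.4,-6,10],[0,0,-10]],[1,[2.6,-10.5,10],[0,0,-15]],[1,[3.8,-15.2,10],[0,0,-20]],[1,[5,-19.8,10],[0,0,-25]],[1,[6.2,-24.4,10],[0,0,-25.8]]])

```text
time_s: 14.55
position: [500.4, -90.1, 149.3]
tool_rot: [[-0.995, 0.103, -0.001], [0.103, 0.995, 0.0], [0.001, -0.0, -1.0]]
force: [0.8, 0.0, -1.7]
opening: 24.1
```

carry_out(targets=[[1,[1.2,-4.6,0],[0,0,0]],[1,[2.3,-9,0],[0,0,0]],[1,[3.2,-12.2,0],[0,0,0]],[1,[3.7,-14,0],[0,0,0]],[1,[3.9,-14.6,0],[0,0,0]],[1,[3.9,-14.6,-2],[0,0,0]],[1,[3.9,-14.6,-4],[0,0,0]],[1,[3.9,-14.6,-4],[0,0,0]]])

```text
time_s: 15.35
position: [537.2, -232.0, 106.9]
tool_rot: [[-0.995, 0.1, -0.006], [0.1, 0.995, 0.003], [0.006, 0.003, -1.0]]
force: [-0.3, -0.1, -1.3]
opening: 24.2
```

```bash
python3 - <<'E'
from fit import *
d=cam("top");e=cam("scene")
s=manip.read_state();print(s["time_s"],s["position"],s["opening"],s["force"])
c,sn=np.cos(np.radians(-5.75)),np.sin(np.radians(-5.75))
M=[]
for cx in(40,-40):
    for sx,sy in((1,1),(-1,1),(-1,-1),(1,-1)):
        x,y=cx+24*sx,24*sy;M.append((499.5+c*x-sn*y,-230.1+sn*x+c*y,38))
for hx,hy in((69,29),(-69,29),(-69,-29),(69,-29)):M.append((499.5+c*hx-sn*hy,-230.1+sn*hx+c*hy,38))
crop(e,370,200,450,270,9,"e1s",proj(e,M))
crop(d,420,215,480,290,8,"e1",proj(d,M))
E
```

```text
15.45 [ 539.43346312 -233.06534345  109.39223349] 24.4287177134976 [-0.61907796 -0.36832501 -1.66234372]
```

View pics/e1s.png

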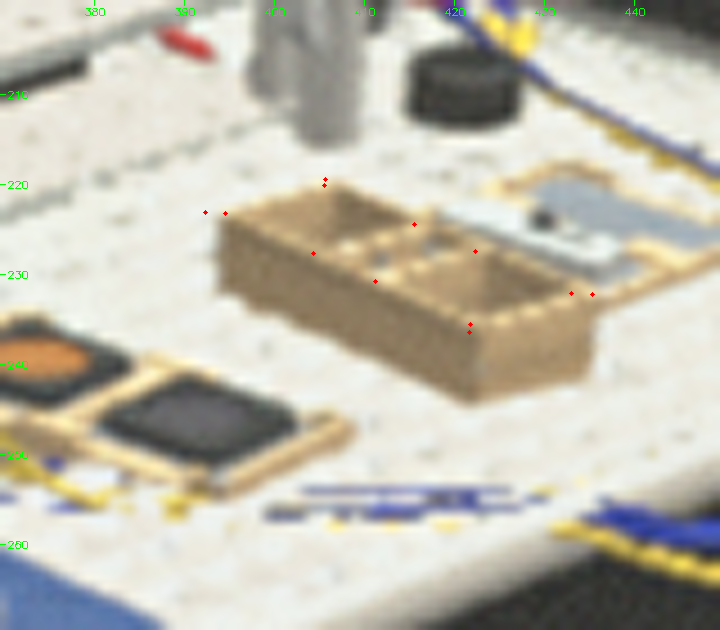

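View pics/e1.png

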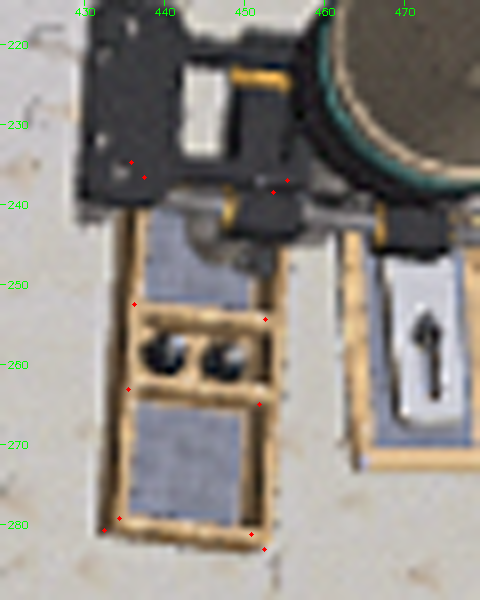

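```bash
python3 - <<'E'
from fit import *
d=cam("top");e=cam("scene")
S=(370,200,9);T=(420,215,8)
# corners order (+,+) (-,+) (-,-) (+,-)
ps=cp([(218,216),(473,331),(598,297),(338,182)],*S)
r=fit(e,box(69,29,38),ps,[500,-230,-5]);print("scene",r[:3])
pt=cp([(325,322),(306,548)],370,170,4.9)[:1]+cp([(102,532),(268,547)],*T)+cp([(424,328)],370,170,4.9)
r2=fit(d,box(69,29,38),pt,[500,-230,-5]);print("top",r2[:3])
for n,c,p in(("scene",e,ps),("top",d,pt)):
    print(n,[tuple(back(c,q,38).round(1)[:2]) for q in p])
# held post bottom in top/scene
E
```

```text
scene (array([ 496.57028667, -231.21515532,   -7.10451268]), np.float64(0.3971476058554515), np.float64(0.23179797848160186))
top (array([ 499.86327654, -230.53302317,   -5.55485998]), np.float64(0.5795584135287299), np.float64(0.39538902398454717))
scene [(np.float64(565.7), np.float64(-209.0)), (np.float64(433.8), np.float64(-196.0)), (np.float64(425.5), np.float64(-251.9)), (np.float64(560.2), np.float64(-267.1))]
top [(np.float64(570.0), np.float64(-207.8)), (np.float64(433.3), np.float64(-193.3)), (np.float64(428.9), np.float64(-253.5)), (np.float64(567.4), np.float64(-267.6))]
```

carry_out(targets=[[1,[-0.1,-0.1,-1],[0,0,0]],[1,[-0.1,-0.1,-3],[0,0,0]],[1,[-0.1,-0.1,-4.5],[0,0,0]],[1,[-0.1,-0.1,-5.4],[0,0,0]],[1,[-0.1,-0.1,-5.8],[0,0,0]],[1,[-0.1,-0.1,-6.0],[0,0,0]],[1,[-0.1,-0.1,-6.1],[0,0,0]],[1,[-0.1,-0.1,-6.1],[0,0,0]]])

```text
time_s: 16.35
position: [539.1, -235.5, 49.0]
tool_rot: [[-0.995, 0.102, 0.001], [0.102, 0.995, -0.0], [-0.001, -0.0, -1.0]]
force: [0.7, 0.5, -1.7]
opening: 24.2
```

```bash
python3 - <<'E'
from fit import *
d=cam("top");e=cam("scene")
s=manip.read_state();print(s["time_s"],s["position"],s["opening"],s["force"])
crop(e,360,180,450,255,8.5,"e2s")
E
```

```text
16.45 [ 539.01787626 -235.52890143   48.97568246] 24.346086731001023 [-1.1333833  -0.47514048 -1.13167021]
```

View pics/e2s.png

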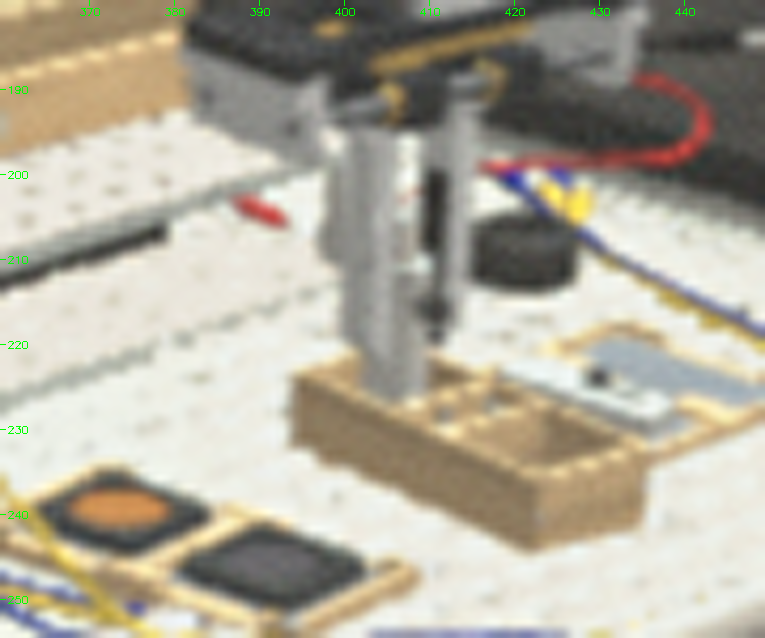

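carry_out(targets=[[1,[0,0,-0.05],[0,0,0]],[1,[0,0,-0.1],[0,0,0]],[1,[0,0,-0.1],[0,0,0]]])

```text
time_s: 16.75
position: [539.1, -235.6, 48.8]
tool_rot: [[-0.995, 0.102, 0.001], [0.102, 0.995, -0.001], [-0.001, -0.0, -1.0]]
force: [-1.8, 0.6, 6.5]
opening: 24.2
```

Contact with the floor (+6.5 N). Release with a small opening and rise.

carry_out(targets=[[0.6,[0,0,0],[0,0,0]],[0.6,[0,0,0],[0,0,0]],[0.5,[0,0,0],[0,0,0]],[0.5,[0,0,1],[0,0,0]],[0.5,[0,0,4],[0,0,0]],[0.5,[0,0,8],[0,0,0]],[0.5,[0,0,10],[0,0,0]],[0.5,[0,0,10],[0,0,0]]])

```text
time_s: 17.55
position: [541.0, -236.3, 151.4]
tool_rot: [[-0.995, 0.102, 0.007], [0.102, 0.995, -0.003], [-0.007, -0.002, -1.0]]
force: [-0.2, -0.3, -0.9]
opening: 46.8
```

```bash
python3 - <<'E'
from fit import *
d=cam("top");e=cam("scene")
s=manip.read_state();print(s["time_s"],s["position"],s["opening"],s["force"])
crop(e,360,180,450,255,8.5,"e3s")
E
```

```text
17.65 [ 538.62236723 -235.40922194  147.91441172] 47.3459881806036 [ 0.11479306  0.11751043 -0.44280012]
```

View pics/e3s.png

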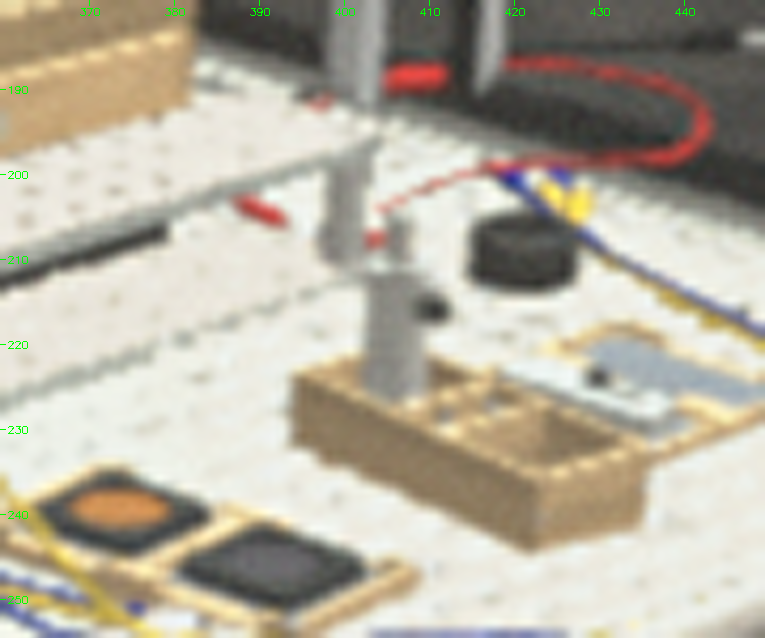

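carry_out(targets=[[0.36,[-0.6,3,0],[0,0,-4]],[0.36,[-1.6,7.8,0],[0,0,-8]],[0.36,[-2.6,12.6,0],[0,0,-12]],[0.36,[-3.6,17.4,0],[0,0,-16]],[0.36,[-4.6,22.2,0],[0,0,-20]],[0.36,[-5.6,27,0],[0,0,-25]],[0.36,[-6.6,31.8,0],[0,0,-30]],[0.36,[-7.6,36.6,0],[0,0,-34.2]]])

```text
time_s: 18.45
position: [461.0, 132.0, 146.3]
tool_rot: [[-0.763, 0.646, -0.002], [0.646, 0.763, -0.001], [0.001, -0.002, -1.0]]
force: [0.9, 0.2, -0.3]
opening: 60.3
```

carry_out(targets=[[0.36,[-1,4.8,0],[0,0,0]],[0.36,[-1.9,9.2,0],[0,0,0]],[0.36,[-2.5,12.4,0],[0,0,0]],[0.36,[-2.9,14.2,0],[0,0,0]],[0.36,[-3,14.6,0],[0,0,0]],[0.36,[-3,14.6,0],[0,0,0]]])

```text
time_s: 19.05
position: [431.9, 276.1, 146.5]
tool_rot: [[-0.766, 0.642, -0.002], [0.642, 0.766, -0.002], [0.0, -0.002, -1.0]]
force: [0.4, 0.0, 0.5]
opening: 60.2
```

```bash
python3 - <<'E'
from fit import *
d=cam("top");e=cam("scene")
s=manip.read_state();print(s["time_s"],s["position"],s["opening"],s["force"])
crop(e,260,190,350,300,6,"g1s")
E
```

```text
19.15 [432.70684013 274.66709259 146.93822619] 60.3531472416417 [ 0.16977609  0.47746193 -0.12970074]
```

View pics/g1s.png

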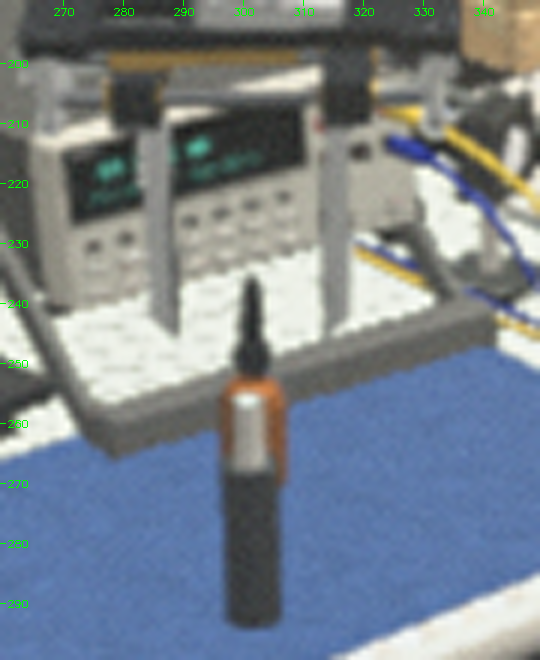

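carry_out(targets=[[0.36,[0,0,-3.5],[0,0,0]],[0.36,[0,0,-7],[0,0,0]],[0.36,[0,0,-9],[0,0,0]],[0.36,[0,0,-9.7],[0,0,0]],[0.36,[0,0,-9.8],[0,0,0]],[0.6,[0,0,-9.8],[0,0,0]],[0.6,[0,0,-9.8],[0,0,0]],[1,[0,0,-9.8],[0,0,0]]])

```text
time_s: 19.95
position: [433.3, 277.0, 50.5]
tool_rot: [[-0.766, 0.643, 0.002], [0.643, 0.766, 0.001], [-0.001, 0.002, -1.0]]
force: [-0.9, 0.0, 0.6]
opening: 39.4
```

carry_out(targets=[[1,[0,0,0],[0,0,0]],[1,[0,0,0],[0,0,0]],[1,[0,0,0],[0,0,0]],[1,[0,0,0],[0,0,0]]])

```text
time_s: 20.35
position: [432.9, 276.9, 49.9]
tool_rot: [[-0.766, 0.643, 0.001], [0.643, 0.766, 0.001], [-0.0, 0.001, -1.0]]
force: [-1.0, 0.6, 4.9]
opening: 24.5
```

carry_out(targets=[[1,[0,0,3],[0,0,0]],[1,[0,0,7],[0,0,2]],[1,[0.1,-2,10],[0,0,6]],[1,[0.3,-6,10],[0,0,11]],[1,[0.5,-10.8,10],[0,0,16]],[1,[0.8,-15.7,10],[0,0,21]],[1,[1,-20.6,10],[0,0,26]],[1,[1.3,-25.5,10],[0,0,31]]])

```text
time_s: 21.15
position: [444.8, 19.8, 149.2]
tool_rot: [[-0.988, 0.153, -0.001], [0.153, 0.988, -0.0], [0.001, -0.0, -1.0]]
force: [0.7, 0.3, -1.7]
opening: 24.3
```

carry_out(targets=[[1,[0.2,-4.9,0],[0,0,3]],[1,[0.4,-9.8,0],[0,0,3]],[1,[0.7,-14.6,0],[0,0,3]],[1,[0.9,-19,0],[0,0,3]],[1,[1.1,-22.6,0],[0,0,3]],[1,[1.2,-24.4,0],[0,0,3]],[1,[1.2,-24.8,0],[0,0,3]],[1,[1.2,-24.8,-3],[0,0,3]]])

```text
time_s: 21.95
position: [460.0, -227.7, 121.4]
tool_rot: [[-0.994, 0.106, 0.006], [0.106, 0.994, -0.002], [-0.006, -0.002, -1.0]]
force: [0.4, -0.4, -2.7]
opening: 24.3
```

carry_out(targets=[[1,[0,0,-1],[0,0,0]],[1,[0,0,-1],[0,0,0]]])

```text
time_s: 22.15
position: [456.1, -224.3, 108.0]
tool_rot: [[-0.995, 0.103, -0.004], [0.103, 0.995, 0.003], [0.005, 0.002, -1.0]]
force: [0.3, -0.2, -2.3]
opening: 24.0
```

```bash
python3 - <<'E'
from fit import *
d=cam("top");e=cam("scene")
s=manip.read_state();print(s["time_s"],s["position"],s["opening"],s["force"])
crop(e,370,170,460,255,7,"k1s");crop(d,410,210,480,290,7,"k1")
E
```

```text
22.25 [ 457.79928412 -225.35886909  109.66989241] 24.09891996348329 [-0.25784805 -0.25154585 -2.16276966]
```

View pics/k1s.png

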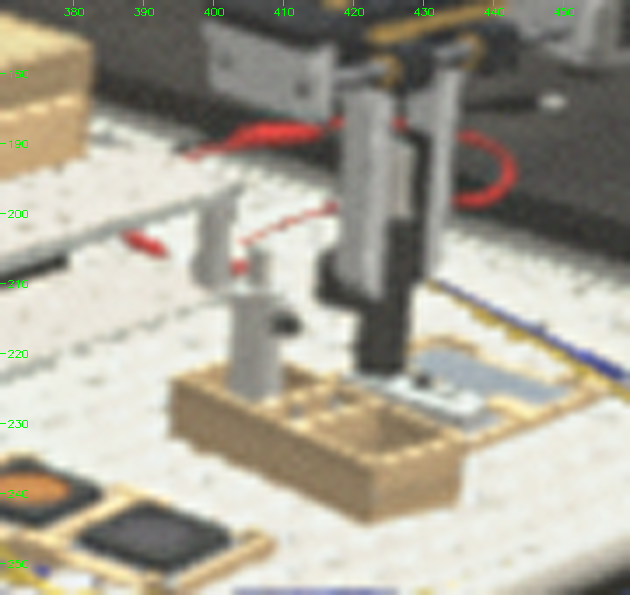

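View pics/k1.png

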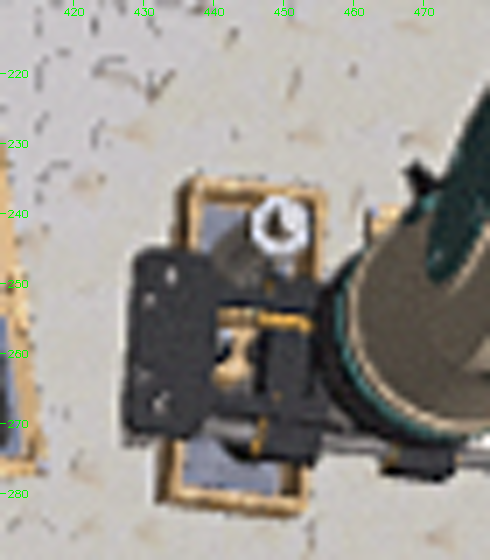

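carry_out(targets=[[1,[0,0,-1.5],[0,0,0]],[1,[0,0,-3.5],[0,0,0]],[1,[0,0,-4.8],[0,0,0]],[1,[0,0,-5.5],[0,0,0]],[1,[0,0,-5.9],[0,0,0]],[1,[0,0,-6.05],[0,0,0]],[1,[0,0,-6.15],[0,0,0]],[1,[0,0,-6.15],[0,0,0]]])

```text
time_s: 23.05
position: [458.2, -226.4, 49.0]
tool_rot: [[-0.994, 0.105, 0.001], [0.105, 0.994, -0.0], [-0.001, -0.0, -1.0]]
force: [-1.9, 0.8, 2.7]
opening: 24.1
```

carry_out(targets=[[1,[0,0,-0.05],[0,0,0]],[1,[0,0,-0.05],[0,0,0]]])

```text
time_s: 23.25
position: [458.3, -226.5, 48.9]
tool_rot: [[-0.994, 0.105, 0.002], [0.105, 0.994, -0.001], [-0.002, -0.0, -1.0]]
force: [-0.9, 1.3, 9.2]
opening: 24.2
```

carry_out(targets=[[0.6,[0,0,0],[0,0,0]],[0.6,[0,0,0],[0,0,0]],[0.5,[0,0,0],[0,0,0]],[0.5,[0,0,1],[0,0,0]],[0.5,[0,0,4],[0,0,0]],[0.5,[0,0,8],[0,0,0]],[0.5,[0,0,10],[0,0,0]],[0.5,[0,0,10],[0,0,0]]])

```text
time_s: 24.05
position: [459.7, -227.4, 150.8]
tool_rot: [[-0.994, 0.105, 0.006], [0.105, 0.994, -0.003], [-0.006, -0.002, -1.0]]
force: [-0.1, 0.1, -0.1]
opening: 46.9
```

carry_out(targets=[[0.4,[0,3,0],[0,0,-4]],[0.4,[-0.2,7.8,0],[0,0,-9]],[0.4,[-0.4,12.7,0],[0,0,-14]],[0.4,[-0.6,17.6,-1],[0,0,-19]],[0.4,[-0.7,22.2,-3],[0,0,-23]],[0.4,[-0.8,25.4,-6],[0,0,-24.6]],[0.4,[-0.8,27,-9],[0,0,-24.6]],[0.4,[-0.8,27.1,-9.5],[0,0,-24.6]]])

```text
time_s: 24.85
position: [447.0, 47.1, 49.8]
tool_rot: [[-0.863, 0.505, -0.006], [0.505, 0.863, 0.0], [0.005, -0.003, -1.0]]
force: [-0.3, -0.5, 0.3]
opening: 56.1
```

```bash
python3 - <<'E'
from fit import *
d=cam("top");e=cam("scene")
s=manip.read_state();print(s["time_s"],s["position"],s["opening"],s["force"])
crop(e,310,190,450,285,5.5,"m1s");crop(d,410,210,480,290,7,"m1")
E
```

```text
24.95 [448.52446814  43.97585499  51.69408241] 56.28952677466386 [-0.04258217 -0.44283968  0.10571788]
```

View pics/m1s.png

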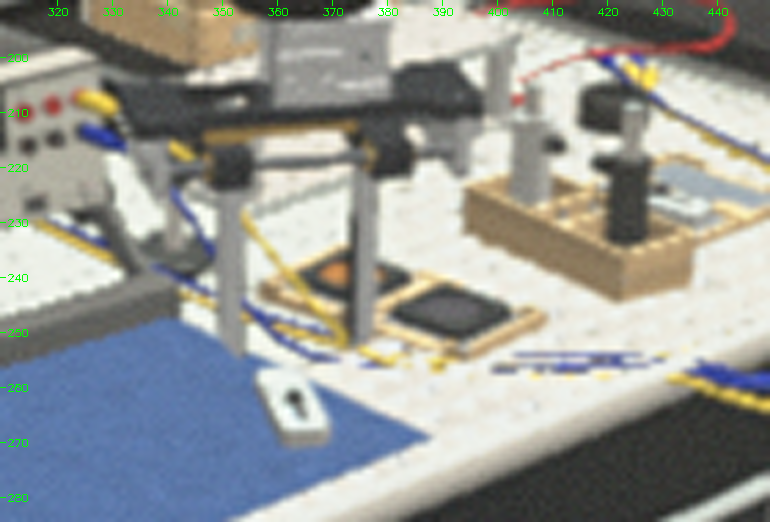

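View pics/m1.png

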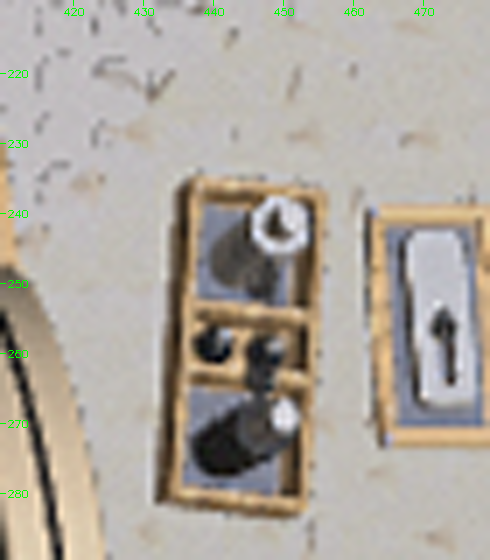

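```bash
python3 - <<'E'
from fit import *
e=cam("scene")
print(back(e,cp([(293,407)],310,190,5.5)[0],20).round(1))
E
```

```text
[439.6  49.7  20. ]
```

carry_out(targets=[[0.4,[0,0,-2],[0,0,0]],[0.4,[0,0,-3.4],[0,0,0]],[0.4,[0,0,-4.0],[0,0,0]],[0.4,[0,0,-4.0],[0,0,0]],[0.65,[0,0,-4.0],[0,0,0]],[1,[0,0,-4.0],[0,0,0]],[1,[0,0,-4.0],[0,0,0]],[1,[0,0,-4.0],[0,0,0]]], squeeze=25)

```text
time_s: 25.8
position: [450.1, 44.5, 13.1]
tool_rot: [[-0.86, 0.51, 0.001], [0.51, 0.86, 0.001], [-0.001, 0.001, -1.0]]
force: [-0.9, 0.3, 1.2]
opening: 27.7
```

carry_out(targets=[[1,[0,0,0],[0,0,0]],[1,[0,0,0],[0,0,0]],[1,[0,0,0],[0,0,0]]])

```text
time_s: 26.1
position: [450.0, 44.5, 13.0]
tool_rot: [[-0.86, 0.51, 0.001], [0.51, 0.86, -0.0], [-0.001, 0.0, -1.0]]
force: [0.4, -1.0, 7.2]
opening: 25.9
```

```bash
python3 - <<'E'
from fit import *
d=cam("top");e=cam("scene")
crop(d,455,230,515,285,10,"n1",grid=5);crop(e,400,210,460,250,12,"n1s",grid=5)
E
```

```text
(no output)
```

View pics/n1.png

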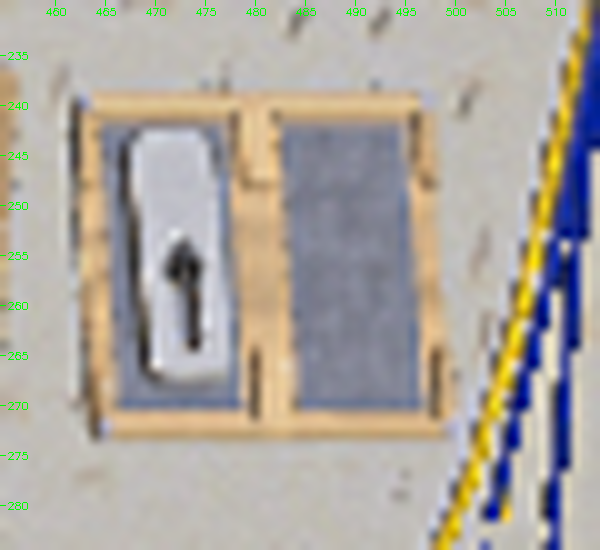

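View pics/n1s.png

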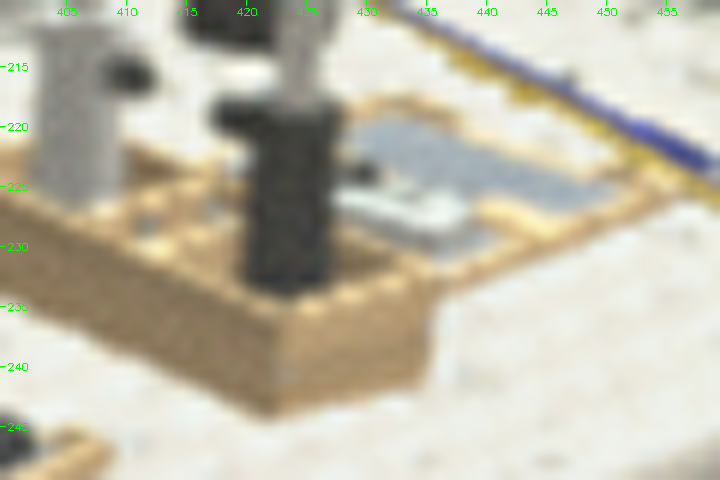

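carry_out(targets=[[1,[0,0,2],[0,0,0]],[1,[0,0,6],[0,0,3]],[1,[0,0,10.5],[0,0,7]],[1,[0.2,-2,13.5],[0,0,12]],[1,[0.8,-6,14],[0,0,17]],[1,[1.6,-10.8,14],[0,0,22]],[1,[2.4,-15.6,14],[0,0,27]],[1,[3.2,-20.4,14],[0,0,32]]])

```text
time_s: 27.0
position: [481.5, -160.7, 152.6]
tool_rot: [[-1.0, -0.028, -0.0], [-0.028, 1.0, 0.001], [0.0, 0.001, -1.0]]
force: [1.2, 1.2, -0.2]
opening: 25.7
```

```bash
python3 - <<'E'
from fit import *
d=cam("top");e=cam("scene");T=(455,230,10)
r=fit(d,box(52,54,14),cp([(80,93),(97,438),(452,438),(430,93)],*T),[515,-345,2]);print(r[:3])
q=[back(d,p,9) for p in cp([(275,123),(408,123),(420,408),(292,408)],*T)];print(np.mean(q,0).round(1),[x.round() for x in q])
print(proj(d,[(515,-402,12),(515,-460,110),(515,-395,5)]))
# cable height via both: scene pts
for p in[(445,214),(455,221),(460,226)]:
    for z in(0,20,40):P=back(e,p,z);print(p,z,P.round()[:2],proj(d,P).round(1))
s=manip.read_state();print(s["position"])
E
```

```text
(array([ 514.36979121, -346.84748977,    0.79579704]), np.float64(0.5120703205058703), np.float64(0.3132866571309293))
[ 515.6 -373.8    9. ] [array([ 559., -354.,    9.]), array([ 559., -394.,    9.]), array([ 473., -393.,    9.]), array([ 472., -355.,    9.])]
[[499.14282153 256.16516183]
 [532.51968976 250.47146018]
 [495.97645259 256.52646502]]
(445, 214) 0 [ 575. -487.] [[524.4 238. ]]
(445, 214) 20 [ 542. -443.] [[513.4 247.2]]
(445, 214) 40 [ 509. -400.] [[501.9 256.6]]
(455, 221) 0 [ 508. -458.] [[516.3 259.6]]
(455, 221) 20 [ 477. -415.] [[505.2 268.6]]
(455, 221) 40 [ 445. -372.] [[493.7 277.9]]
(460, 226) 0 [ 467. -433.] [[508.7 272.8]]
(460, 226) 20 [ 437. -390.] [[497.7 281.6]]
(460, 226) 40 [ 407. -348.] [[486.2 290.8]]
[ 481.20374338 -167.87196253  152.0370115 ]
```

carry_out(targets=[[1,[0.6,-3.5,0],[0,0,0]],[1,[1.3,-8,0],[0,0,0]],[1,[2,-12.8,0],[0,0,0]],[1,[2.7,-17,0],[0,0,0]],[1,[3.2,-20.2,0],[0,0,0]],[1,[3.4,-21.4,-1],[0,0,0]],[1,[3.4,-21.4,-4],[0,0,0]],[1,[3.4,-21.4,-8],[0,0,0]]])

```text
time_s: 27.9
position: [517.0, -372.3, 72.4]
tool_rot: [[-1.0, -0.024, 0.003], [-0.024, 1.0, -0.0], [-0.003, -0.0, -1.0]]
force: [0.7, 0.3, -1.3]
opening: 25.4
```

carry_out(targets=[[1,[0,0,-2],[0,0,0]],[1,[0,0,-2],[0,0,0]],[1,[0,0,-2],[0,0,0]]])

```text
time_s: 28.2
position: [516.0, -371.6, 52.3]
tool_rot: [[-1.0, -0.026, -0.001], [-0.026, 1.0, 0.002], [0.001, 0.002, -1.0]]
force: [0.3, -0.5, -0.9]
opening: 25.4
```

```bash
python3 - <<'E'
from fit import *
d=cam("top");e=cam("scene")
s=manip.read_state();print(s["time_s"],s["position"],s["opening"],s["force"])
crop(e,390,170,470,250,9,"p1s");crop(d,440,210,530,290,7,"p1")
E
```

```text
28.3 [ 516.86224958 -372.97681368   53.87222814] 25.511523708172813 [ 0.06328909  1.3728561  -1.43630927]
```

View pics/p1s.png

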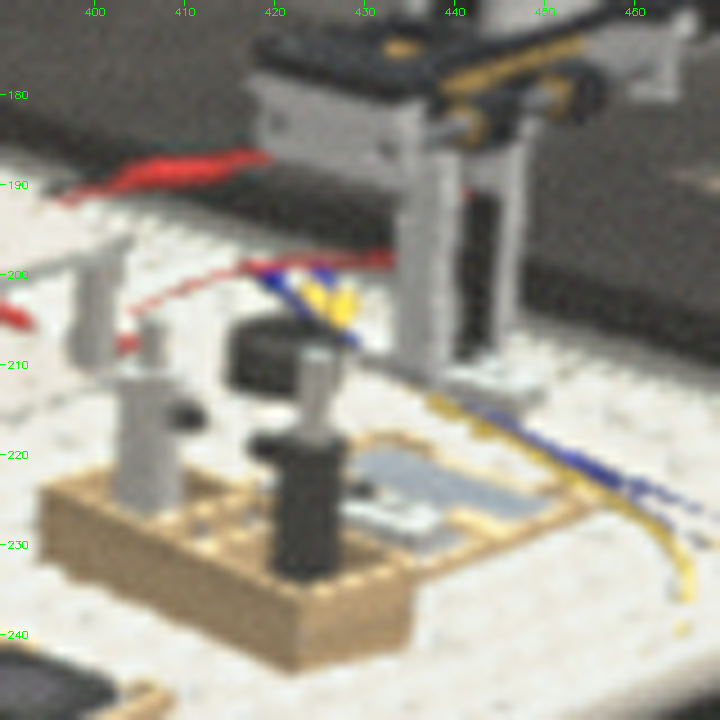

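View pics/p1.png

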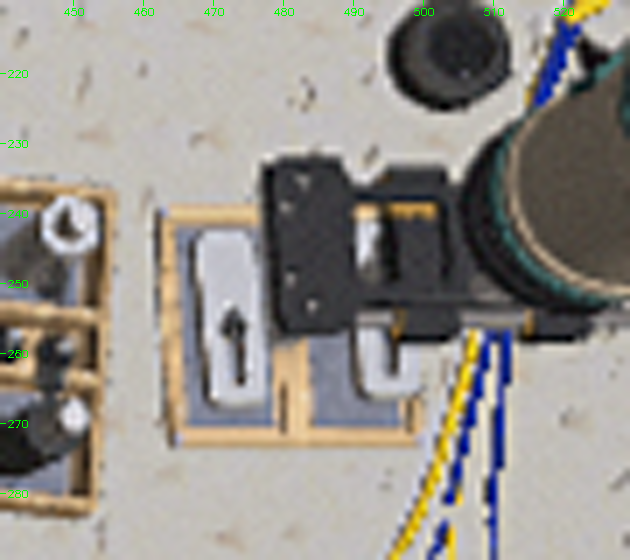

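```bash
python3 - <<'E'
from fit import *
d=cam("top");e=cam("scene")
for p in[(385,399),(421,380),(357,380)]:print(back(d,cp([p],440,210,7)[0],52+8).round(1))
s=manip.read_state();print(s["position"])
E
```

```text
[ 475.7 -369.    60. ]
[ 483.9 -384.3   60. ]
[ 483.4 -357.9   60. ]
[ 516.6775637  -373.56713131   54.04855533]
```

carry_out(targets=[[1,[0,0,-1.5],[0,0,0]],[1,[0,0,-2.8],[0,0,0]],[1,[0,0,-3.5],[0,0,0]],[1,[0,0,-3.8],[0,0,0]],[1,[0,0,-4.0],[0,0,0]],[1,[0,0,-4.1],[0,0,0]],[1,[0,0,-4.1],[0,0,0]]])

```text
time_s: 29.1
position: [515.4, -373.2, 12.1]
tool_rot: [[-1.0, -0.024, -0.001], [-0.024, 1.0, 0.0], [0.001, 0.0, -1.0]]
force: [-1.8, 1.4, 4.8]
opening: 25.8
```

```bash
python3 - <<'E'
from fit import *
d=cam("top");e=cam("scene")
s=manip.read_state();print(s["time_s"],s["position"],s["opening"],s["force"])
crop(e,400,170,470,250,8,"q1s");crop(d,450,220,520,290,8,"q1")
E
```

```text
29.2 [ 515.39533175 -373.19733881   12.1023735 ] 25.642540750171843 [-3.34965184  0.94250762  5.76555046]
```

View pics/q1.png

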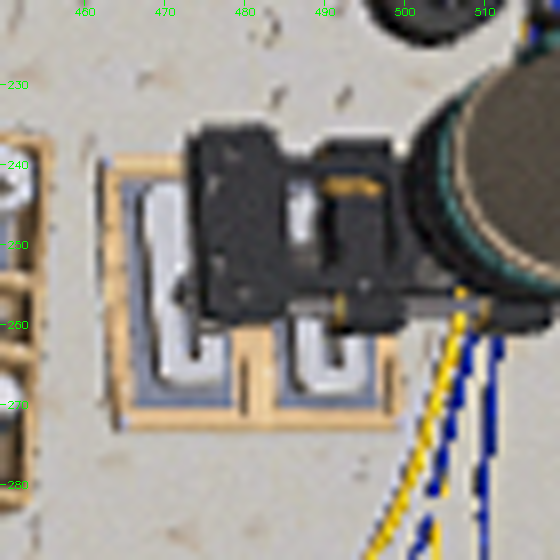

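Contact with the floor and the clamp inside the bay. Release slightly and rise.

carry_out(targets=[[0.65,[0,0,0],[0,0,0]],[0.65,[0,0,0],[0,0,0]],[0.62,[0,0,0],[0,0,0]],[0.62,[0,0,1],[0,0,0]],[0.62,[0,0,4],[0,0,0]],[0.62,[0,0,8],[0,0,0]],[0.62,[0,0,12],[0,0,0]],[0.62,[0,0,14],[0,0,0]]])

```text
time_s: 30.0
position: [517.5, -374.3, 156.0]
tool_rot: [[-1.0, -0.024, 0.005], [-0.024, 1.0, -0.003], [-0.005, -0.003, -1.0]]
force: [1.0, -0.7, -0.4]
opening: 35.7
```

carry_out(targets=[[0.62,[-2,4,2],[0,0,0]],[0.62,[-3,8,4],[0,0,0]],[0.62,[-4,12,6],[0,0,0]],[0.62,[-5,16,6],[0,0,0]],[0.62,[-6,20,6],[0,0,0]],[0.62,[-7,25,6],[0,0,0]],[0.62,[-8,30,6],[0,0,0]],[0.62,[-8,35,6],[0,0,0]]])

```text
time_s: 30.8
position: [434.3, -24.0, 212.3]
tool_rot: [[-1.0, -0.023, 0.001], [-0.023, 1.0, -0.001], [-0.0, -0.001, -1.0]]
force: [1.3, 0.2, 0.7]
opening: 36.0
```

carry_out(targets=[[0.62,[0,4,0],[0,0,0]],[0.62,[0,7,0],[0,0,0]],[0.62,[0,8,0],[0,0,0]],[0.62,[0,8,0],[0,0,0]]])

```text
time_s: 31.2
position: [435.8, 55.7, 212.0]
tool_rot: [[-1.0, -0.027, 0.001], [-0.027, 1.0, 0.0], [-0.001, 0.0, -1.0]]
force: [0.2, -0.1, 0.1]
opening: 36.0
```

```bash
python3 - <<'E'
from fit import *
d=cam("top");e=cam("scene")
s=manip.read_state();print(s["time_s"],s["position"],s["opening"],s["force"],np.abs(s["joint_velocities"]).max())
crop(e,280,170,470,290,4.2,"z1s",grid=20);crop(d,370,180,520,290,5.3,"z1")
E
```

```text
31.3 [435.70978226  53.0875468  211.54632059] 36.119110094674824 [-0.50949288 -0.03727048 -0.02359204] 1.0704702014300258
```

View pics/z1s.png

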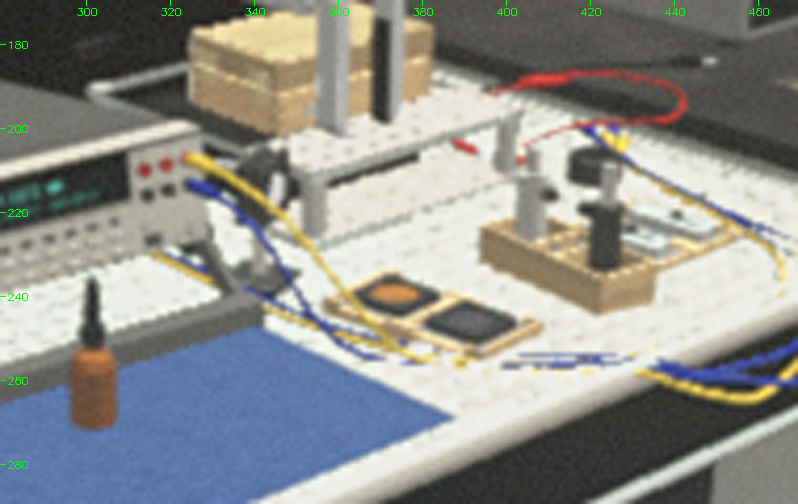

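View pics/z1.png

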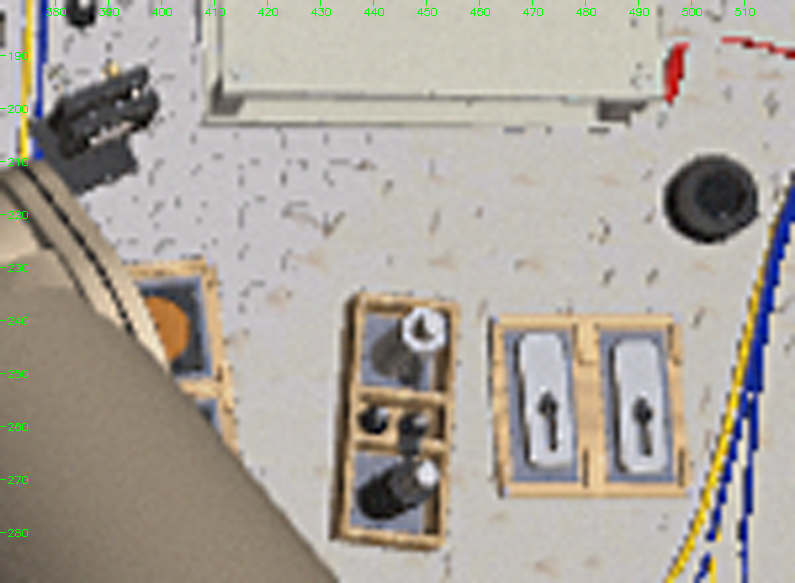

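```bash
python3 - <<'E'
from station import manip
print(manip.finish_job())
E
```

```text
the job is handed in; nothing more can be done
None
```

All five parts are put away in the order asked, and the job was handed in at about 31 s of the 120 s allowed.

- **Filters:** the amber one (filter_b) lies flat in the far nest and the dark one (filter_a) in the near nest. The top picture after placing showed clear felt all round both.
- **Post holders:** post_short stands upright in the far compartment and post_long in the near one. The floor was felt at 6.5 N and 9.2 N before each release.
- **Clamp:** it lies flat in the empty bay beside the stored clamp.
- **Bystanders:** the mirror mount and the dropper bottle stand where they did.

The last pictures showed every part seated and the gripper clear of everything. In the last top view the arm covered most of the filter tray, but the scene view showed both filters in their nests.

Two measurements disagreed:
- **Bin:** the two cameras put its centre up to 3 mm apart, so I used the mean.
- **Clamp:** a rough reading in the scene picture put it about 10 mm off the top-view value. I used the top view, and the grip and the fit in the bay bore it out.

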